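# Burnish a gilded mitre, then hold the spring clamp open

## Task

Take the red-handled agate burnisher from its block and rub it slowly (no faster than about 4 cm a second) and lightly along the mitre joint of the gilded corner in the clamp, from the inside corner to the outside corner, staying on the joint, then stand it back in the hole it came from. Then pull the clamp's spring-loaded jaw back by its black handle until its pointer is level with the red index, and finish while still holding it there, so that the freed corner can be lifted out: do not let go. Leave the corner where it lies and everything else on the bench alone.

Things in the scene. Friction and masses are not known exactly. Their poses are not given: they have to be found in the camera images.
- clamp: Spring mitre clamp bolted to the bench: green T-shaped plate 12 mm thick, 282 mm long, 230 mm wide at its far end. Origin on the bench under the middle of the mitre joint; x runs along the joint to the outside corner, roughly away from the robot; z up. Two aluminium fences, tops at z = 30 mm, stand outside the corner's legs. The jaw slides along x; pulling it to -x opens it.
- jaw: Steel jaw sliding in the clamp; its square nose presses into the inside corner; carries handle and pointer. Shut, its origin and axes coincide with the clamp's; opening shifts it along the clamp's -x. Handle apart, nothing on it is above z = 33 mm. A spring pulls it shut: about 8 N when shut, 260 N/m more as it opens (18 N at 40 mm); it opens 45 mm at most.
- handle (a point): Middle of the jaw's handle: a black round bar 18 mm thick, 108 mm long, lying level across the pull direction (along the clamp's y), its centre 78 mm above the bench. Two upright posts 12 mm thick stand 48 mm to either side of this point; under the bar 36 mm is free. Shut it is at x = -112 mm, y = 0 in the clamp frame.
- pointer (a point): Black tip of the pointer, a flat steel finger that sticks out from the jaw on its -y side, 29 mm above the bench. In the clamp frame x = -125 mm, y = -60 mm when shut; it moves with the jaw. Its tip's middle line is this point's x.
- index: Red index: upright red fin 3 mm thick (along x), 18 mm wide, 16 mm tall, fixed beside the pointer's path on a white scale with marks every 5 mm. Origin at the foot of the fin's edge next to the pointer, in mid-thickness; axes parallel to the clamp's. It is 22 to 38 mm behind (-x of) the shut pointer. The jaw is at the mark when pointer and index have the same x in the clamp frame.
- corner: Mitred picture-frame corner: L of two legs 45 mm wide, 150 mm long, 22 mm thick, gold face, dark red edges, loose on the clamp plate (0.35 kg). Origin at its underside under the middle of the joint, 12 mm above the bench; x along the joint. The joint is a dark line on the flat top, 34 mm above the bench, from the inside corner (x = -32 mm) to the outside corner (x = +32 mm), y = 0.
- burnisher: Agate burnisher upright in the tool block, 170 mm long, 60 g: amber stone 10 mm thick with a rounded tip, brass ferrule, red shoulder disc 28 mm wide from 50 to 56 mm above the tip, red round handle 16 mm thick from 56 mm to the top. Origin at the tip, z up the handle. In the block the shoulder rests on the block's top, so the tip is 10 mm above the bench.
- block: Wooden tool block fixed to the bench, 190 x 56 x 60 mm (x, y, z), origin under its centre. Three square holes 17 mm wide in its top at x = -60, 0 and +60 mm, y = 0, each 56 mm deep with a 2 mm chamfer. The burnisher, the palette knife and the bradawl stand in them, in any order.
- palette_knife: Palette knife with a light wood handle, in the tool block: same shape and size above the block as the burnisher. Leave it.
- bradawl: Bradawl with a black handle, in the tool block: same shape and size above the block as the burnisher. Leave it.
- flask: Glass conical flask 84 mm wide, with a brush standing in it, 203 mm tall in all. Origin under its centre. Bystander.
- filler_jar: White jar with a blue lid, 64 mm wide, 70 mm tall. Origin under its centre. Bystander.
- bole_tin: Tin can 72 mm wide, 85 mm tall, with a brick-coloured label. Origin under its centre. Bystander.
- tape_measure: Yellow tape measure 72 x 38 x 66 mm. Origin under its centre. Bystander.
- cork_block: Cork sanding block 110 x 60 x 40 mm. Origin under its centre. Bystander.
- spare_corner: A second frame corner with a cream face, of the same shape and size, lying loose on the bench at the back. Bystander.
Not all that is in view belongs to the job. What is meant by the burnisher is not purple, and is the larger of those in its own colour.

How it is judged (in metres and radians):
On the way, in this order (a step that is already met when the one before it is completed fails the run):
1. the burnisher's tip rests on the mitre joint near the inside corner (contact force between burnisher and corner above 0.4 N and x of burnisher in the frame of corner below -0.018 m), for 0.1 s.
2. it is rubbed along the joint, past a third of its length (contact force between burnisher and corner above 0.4 N and x of burnisher in the frame of corner between -0.012 and -0.002 m), for 0.05 s.
3. and past two thirds (contact force between burnisher and corner above 0.4 N and x of burnisher in the frame of corner between 0.002 and 0.012 m), for 0.05 s.
4. up to near the outside corner (contact force between burnisher and corner above 0.4 N and x of burnisher in the frame of corner above 0.018 m), for 0.1 s.
5. the burnisher stands back in the hole it came from, let go (distance of burnisher from where it was at the start of the episode below 0.012 m and angle between burnisher's own z axis and vertical below 0.12 rad and contact force between the fingers and burnisher below 0.1 N), for 0.2 s.
6. the jaw is pulled open by its handle until the pointer is level with the red index (x of pointer in the frame of index between -0.004 and 0.004 m and contact force between the fingers and jaw above 3 N and linear speed of jaw below 0.02 m/s), for 0.5 s.
At the end, for the whole second after the job is handed in: The gripper still holds the jaw open (at least 3 N on it), at rest, with the pointer within 4 mm of the red index; the jaw no longer presses on the corner, which lies on the clamp plate; the burnisher stands upright (within 7 degrees) in the hole it came from, within 12 mm of its first place (all of step 6 and distance of burnisher from where it was at the start of the episode below 0.012 m and angle between burnisher's own z axis and vertical below 0.12 rad and contact force between jaw and corner below 0.5 N and z of corner in the frame of clamp between 0.009 and 0.015 m); the arm keeps its last pose, push and grip.
It fails at once if the burnisher rubs the gilding faster than 70 mm/s (contact force between burnisher and corner above 0.5 N and linear speed of burnisher above 0.07 m/s).
It fails at once if the burnisher touches the corner more than 8 mm to the side of the mitre joint (contact force between burnisher and corner above 0.5 N and (y of burnisher in the frame of corner above 0.008 m or y of burnisher in the frame of corner below -0.008 m)).
It fails at once if the burnisher is pressed on the gilding with more than 30 N (contact force between burnisher and corner above 30 N).
It fails at once if the frame corner is shifted by more than 8 mm (distance of corner from where it was at the start of the episode above 0.008 m).
It fails at once if another tool in the block is moved by more than 15 mm, or another thing on the bench by more than 20 mm (distance of any of palette_knife, bradawl from where it was at the start of the episode above 0.015 m or distance of any of flask, filler_jar, bole_tin, tape_measure, cork_block, spare_corner from where it was at the start of the episode above 0.02 m).
It also fails if it takes over 61 s, if anything falls off the work surface, if the arm or the gripper's body presses on something with over 40 N, if the wrist force passes 120 N, or if a joint passes its speed limit or range.

## Robot

A 7-joint arm with a two-finger parallel gripper is mounted at the origin on the work surface. World frame = base frame: x ahead of the robot, y to its left, z up, the work surface at z = 0. Lengths are in mm, angles in rad, forces in N, time in s.
With the tool pointing down it reaches from about 400 to 875 mm from the base axis. Payload 6.5 kg.
Tool frame: the origin (TCP) lies midway between the tips of the shut fingers; the grasp point (between the pads) lies 19 mm behind it (r.tcp_to_grasp is the distance from the TCP to the grasp point, in mm); z points along the fingers, y is the line along which they close (so a half turn about z gives the same grasp; the last joint's range is limited). The gripper opens to 88 mm and grips with 3 to 60 N. Pads are 18 mm wide; open, the fingers measure 123 mm over their backs; the gripper's body (75 mm by 187 mm) begins 45 mm behind the grasp point.
Start: joints at [-1.261, 0.536, -0.004, 1.538, 0.003, 1.067, -0.071], TCP at [238.556, 604.633, 203.716] pointing down, gripper open.
Joint ranges: [-2.7, 2.7], [-0.37, 2.16], [-1.27, 1.26], [0.24, 2.4], [-1.31, 4.45], [0.19, 1.91], [-2.76, 2.76]. Speed limits (rad/s): [2.39, 2.39, 3.14, 3.14, 3.14, 3.14, 3.14].

## Interface

Orientations are given as a unit quaternion [x, y, z, w].
In Python, from rig import r gives the robot as it stands.
- The arm moves only by the tool play_rows, never from a script. Its argument "rows" is a list of rows, each an object of numbers: "jaw": the gripper's target within -1 to 1 (shut at 1, half-way at 0, fully open at -1); "x", "y", "z": the shift along the tool's x, y, z in cm; "wx", "wy", "wz": the turn, a rotation vector about the tool's x, y, z in degrees. In form: [{"jaw": .., "x": .., "y": .., "z": .., "wx": .., "wy": .., "wz": ..}, ...]. A call has 1 to 20 rows; each row shifts and turns the commanded pose from where the row before left it, along the tool's axes as they then stand; what a row does not reach is not made up. A row lasts 1/10 s, in which the tool goes at most 50 mm and 8.59 degrees, less where a joint would pass 70% of its speed; a pose out of reach is approached as far as the arm can. A call is refused whole if a number of a shift passes 5 or a number of a turn 8.59, either way. A call with a gripper value outside its range is refused whole. The fingers move at their own pace and stop on an object; "newtons" is the grip in N (left out, the last holds). Time passes only in rows, so rows that do not move let the fingers close. It gives the time, the measured TCP pose, the force, the opening and the grip force at its end, in the units of the state.
- r.observe(): the state, without advancing time (a new reading comes with each control period).
- r.snapshot(name): name is "side" or "top"; returns a dict with "frame" (420x560x3 uint8, red, green, blue), "fx", "fy", "cx", "cy" (pixels), "R" (3x3) and "t" (3): a world point X has camera coordinates R X + t. Camera axes: x right, y down, z forward; pixel columns grow to the right and rows downward; lengths in mm; the calibration is good to about 2 mm. A picture is of the moment at which its call begins. There is no depth.
- r.close_job(): hands the job in; it is judged then, once.
Trained networks look in a picture, given as the dict that the camera call returned (one of the last four; its "shot" number tells which), for a name from the list of things; names that differ only in an ending like _2 or _b are one class to them, and where a whole thing is asked for, a point or a joint stands for the part that bears it (a point fixed in the world has none). Each returns a list of dicts, best first, with "score" (0 to 1); they miss things now and then, are a little off and sometimes report something else, mostly with a low value. They report only what shows in the picture. A call takes as long as a camera call. They do not tell look-alikes from the thing itself.
- r.spot_in(picture, label): "extent" ([left, top, right, bottom] in pixels, round what is visible of it).
- r.regions_of(picture, label): "pixels" (420x560 bool, what is visible of it) and "extent" ([left, top, right, bottom] in pixels, round what is visible of it).
The state is a dict: "time": time; "joints": joint angles; "dq": joint speeds; "joint_torque": joint torques, N m; "eef_pos": TCP position; "orientation": TCP orientation; "force": force on the tool from outside, world axes, zero at the start; "torque": the same for the moment, N m; "gripper_width": finger opening in mm; "gripper_force": force on a finger pad.
Only numpy, scipy, OpenCV 4.12 (cv2) and the standard library are available. Lean on these libraries where they do the work, as an engineer would, in place of code of your own. Each camera call takes 0.05 s, during which the arm holds its last target. There are 200 camera calls.

## Working session

There is one attempt and no reset: what is moved stays moved. The work goes in short steps, Python scripts to look and compute and a tool call to move; the robot and the scene stay as the last step left them, time stands still between calls to the robot, and variables do not carry over. Pictures are saved under pics/ and viewed, at most 10 in all, crops included, and the job is handed in when it is done.

Besides the shell and the picture viewer there is one more tool, called after ">>>" as a command line: name --argument value ..., lists and objects as JSON in quotes. play_rows: Moves the arm, as the interface text tells. Its arguments: {"type":"object","properties":{"rows":{"type":"array"},"newtons":{"type":"number"}},"required":["rows"]}

```bash
mkdir -p pics; ls; python3 - <<'E'
from rig import r
import cv2,numpy as np,pickle
print(r.observe())
for n in("side","top"):
    s=r.snapshot(n); pickle.dump(s,open(n+'.pkl','wb'))
    cv2.imwrite(f'pics/{n}0.png',s['frame'][:,:,::-1])
    print(n,s['fx'],s['cx'],s['cy'],np.round(s['R'],3).tolist(),np.round(s['t'],1))
    for l in("clamp","jaw","handle","pointer","index","corner","burnisher","block","palette_knife","bradawl"):
        print(l,[(round(d['score'],2),np.round(d['extent']).tolist()) for d in r.spot_in(s,l)[:4]])
E
```

```text
pics
{'time': 0.0, 'joints': array([-1.26124538,  0.53716817, -0.00441974,  1.53889494,  0.00261846,
        1.06729788, -0.07119068]), 'dq': array([ 8.97789708e-05, -8.45652527e-04, -2.35503531e-04,  2.09831077e-03,
        1.69584248e-04, -7.57844642e-04, -2.56453018e-04]), 'joint_torque': array([-4.84109260e-04, -5.70971847e+01,  9.90692228e-01, -2.51605296e+01,
       -5.61578502e-02,  1.77769689e-02,  1.49090524e-04]), 'eef_pos': array([238.31495   , 603.99182928, 202.82951894]), 'orientation': array([ 1.86735754e-01,  9.82409783e-01, -8.77052229e-04, -8.78344359e-05]), 'force': array([ 0.7673968 , -0.15587654,  0.50604982]), 'torque': array([ 0.03121683, -0.01242735,  0.0062018 ]), 'gripper_force': 0.0, 'gripper_width': 87.93077808789897}
side 516.1929343218113 284.01741703531195 206.0988307991493 [[0.998, -0.064, -0.006], [-0.049, -0.699, -0.713], [0.042, 0.712, -0.701]] [-546.9   97.6 1477.8]
clamp [(0.93, [228.0, 169.0, 337.0, 230.0])]
jaw [(0.59, [251.0, 171.0, 296.0, 216.0])]
handle [(0.9, [250.0, 172.0, 293.0, 212.0]), (0.39, [283.0, 285.0, 294.0, 317.0])]
pointer [(0.86,
[... 314 characters left out ...]
l [(0.58, [308.0, 281.0, 317.0, 315.0])]
top 398.6456951018185 281.3381289995537 211.51219768837444 [[-0.008, -1.0, -0.002], [-0.989, 0.008, -0.144], [0.144, 0.001, -0.99]] [ -22.3  585.5 1134.8]
clamp [(0.67, [364.0, 196.0, 401.0, 263.0]), (0.56, [188.0, 178.0, 270.0, 278.0])]
jaw [(0.62, [210.0, 210.0, 254.0, 256.0])]
handle [(0.7, [209.0, 212.0, 256.0, 255.0])]
pointer [(0.61, [212.0, 210.0, 255.0, 256.0])]
index []
corner [(0.7, [196.0, 190.0, 266.0, 240.0]), (0.56, [236.0, 107.0, 296.0, 160.0])]
burnisher [(0.8, [433.0, 236.0, 441.0, 294.0]), (0.61, [333.0, 226.0, 345.0, 236.0])]
block [(0.65, [365.0, 195.0, 401.0, 260.0])]
palette_knife [(0.48, [383.0, 242.0, 404.0, 254.0])]
bradawl []
```

```bash
python3 - <<'E'
import cv2,pickle
a=pickle.load(open('side.pkl','rb'))['frame'][:,:,::-1];b=pickle.load(open('top.pkl','rb'))['frame'][:,:,::-1]
cv2.imwrite('pics/s1.png',cv2.resize(a[150:415,190:350],None,fx=3,fy=2.26,interpolation=3) if 0 else cv2.resize(a[150:350,200:360],None,fx=3.0,fy=3.0,interpolation=2))
cv2.imwrite('pics/t1.png',cv2.resize(b[150:310,180:450],None,fx=2.9,fy=2.9,interpolation=2))
E
```

```text
(no output)
```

View pics/side0.png

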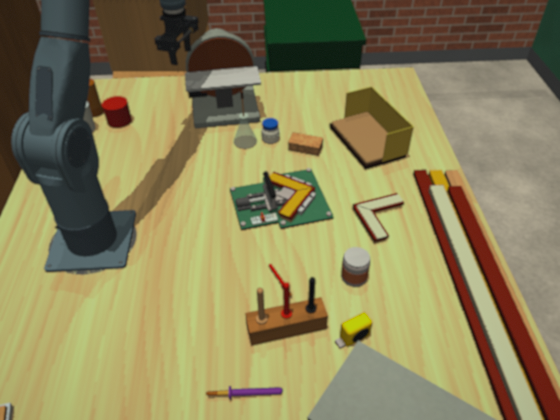

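View pics/s1.png

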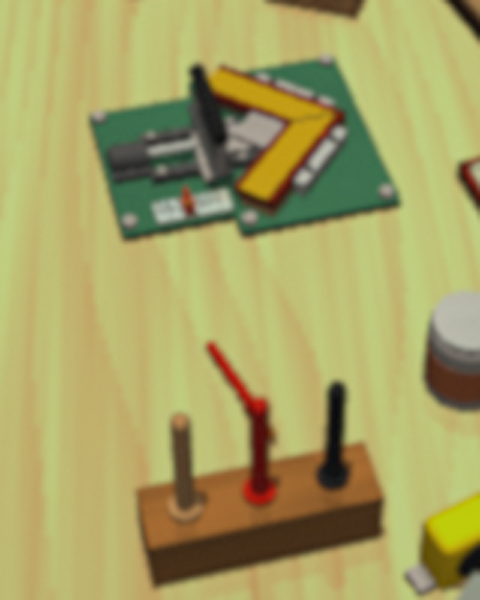

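View pics/t1.png

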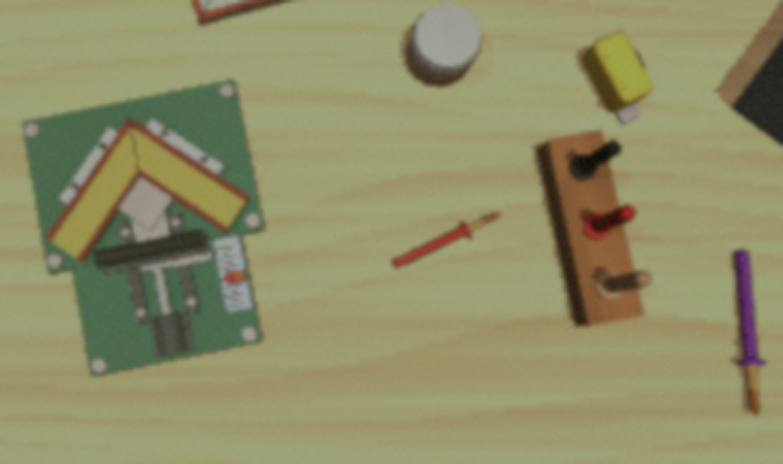

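The picture shows the upright red tool in the middle hole of the block (side px ~286,300; top px ~390,226). A smaller red look-alike lies on the bench (top px ~330,231) and there is a purple decoy. The clamp is at top px ~(188–270, 178–278). Next I'll fit poses.

```bash
cat > fit.py <<'E'
import cv2,numpy as np,pickle
from scipy.optimize import minimize
def proj(s,X):
    c=np.atleast_2d(X)@np.array(s['R']).T+np.array(s['t'])
    return np.c_[s['fx']*c[:,0]/c[:,2]+s['cx'],s['fy']*c[:,1]/c[:,2]+s['cy']]
def poly_iou(s,mask,polys,box,dontcare=None,k=4):
    x0,y0,x1,y1=box; m=cv2.resize(mask[y0:y1,x0:x1].astype(np.float32),None,fx=k,fy=k,interpolation=1)
    q=np.zeros(m.shape,np.float32)
    for P in polys:
        uv=(proj(s,P)+.5-[x0,y0])*k-.5
        cv2.fillPoly(q,[np.round(uv*16).astype(np.int32)],1.,shift=4,lineType=cv2.LINE_8)
    return np.minimum(m,q).sum()/np.maximum(m,q).sum()
def tf(p,L,z):
    c,s=np.cos(p[2]),np.sin(p[2]);L=np.array(L,float)
    return np.c_[p[0]+c*L[:,0]-s*L[:,1],p[1]+s*L[:,0]+c*L[:,1],np.full(len(L),z)]
def ray(s,uv,z):
    R=np.array(s['R']);t=np.array(s['t']);d=R.T@np.array([(uv[0]-s['cx'])/s['fx'],(uv[1]-s['cy'])/s['fy'],1]);o=-R.T@t
    return o+d*(z-o[2])/d[2]
def tri(obs):
    A=[];b=[]
    for s,(u,v) in obs:
        R=np.array(s['R']);t=np.array(s['t'])
        for n,r_,f,c in((u,0,s['fx'],s['cx']),(v,1,s['fy'],s['cy'])):
            k=(n-c)/f;A.append(R[r_]-k*R[2]);b.append(k*t[2]-t[r_])
    return np.linalg.lstsq(np.array(A),np.array(b),rcond=None)[0]
E
cat > a.py <<'E'
from fit import *
S=pickle.load(open('side.pkl','rb'));T=pickle.load(open('top.pkl','rb'))
hs={k:cv2.cvtColor(s['frame'],cv2.COLOR_RGB2HSV).astype(int) for k,s in(('S',S),('T',T))}
for k in hs: hs[k]=hs[k]
def show(k,pts):
    for u,v in pts: print(k,(u,v),hs[k][v,u])
show('T',[(215,215),(240,210),(220,190),(388,227),(396,224),(262,246),(375,225),(225,237)])
show('S',[(290,180),(290,210),(240,190),(286,295),(286,313),(262,218),(270,190)])
L=[(31.8,0),(-74.2,106),(-106,74.2),(-31.8,0),(-106,-74.2),(-74.2,-106)]
def gold(h): return (h[...,0]>=18)&(h[...,0]<=29)&(h[...,1]>=150)
x0=np.r_[ray(T,(180+136/2.9,150+147/2.9),34)[:2],0.19];print('init',x0)
for nm,use in(('both','ST'),('S','S'),('T','T')):
    def f(p):
        v=0
        if 'S' in use: v-=poly_iou(S,gold(hs['S']),[tf(p,L,34)],(225,160,340,235))
        if 'T' in use: v-=poly_iou(T,gold(hs['T']),[tf(p,L,34)],(185,170,275,285))
        return v
    o=minimize(f,x0,method='Nelder-Mead',options=dict(initial_simplex=[x0,x0+[8,0,0],x0+[0,8,0],x0+[0,0,.08]],xatol=.05,fatol=1e-4))
    print(nm,o.x.round(3),o.fun)
def red(h): return ((h[...,0]<=6)|(h[...,0]>=174))&(h[...,1]>=150)
for k,b in(('S',(270,255,305,330)),('T',(365,205,410,250)),('S',(245,200,275,230)),('T',(250,230,275,265))):
    m=red(hs[k]);a=np.zeros_like(m);a[b[1]:b[3],b[0]:b[2]]=m[b[1]:b[3],b[0]:b[2]]
    n,_,st,c=cv2.connectedComponentsWithStats(a.astype(np.uint8))
    print(k,[(st[i].tolist(),c[i].round(1).tolist()) for i in range(1,n) if st[i][4]>3])
E
python3 a.py
```

```text
T (215, 215) [ 27 127 156]
T (240, 210) [ 27 128 155]
T (220, 190) [ 61  74 103]
T (388, 227) [  5 202  53]
T (396, 224) [  2 198 138]
T (262, 246) [ 10 124 138]
T (375, 225) [ 14 154 116]
T (225, 237) [30 56 55]
S (290, 180) [ 23 228 180]
S (290, 210) [ 24 225 194]
S (240, 190) [ 70 119 111]
S (286, 295) [  0 211  82]
S (286, 313) [  1 213  86]
S (262, 218) [ 12 193 120]
S (270, 190) [150   9  29]
init [6.20613280e+02 1.35196822e+02 1.90000000e-01]
both [6.17011e+02 1.36097e+02 1.55000e-01] -0.7381833791732788
S [6.17011e+02 1.36097e+02 1.55000e-01] -0.7381833791732788
T [6.20613e+02 1.35197e+02 1.90000e-01] 0.0
S [([270, 265, 22, 53, 223], [283.9, 296.5])]
T [([381, 221, 17, 11, 93], [387.9, 226.4])]
S []
T [([259, 245, 2, 2, 4], [259.5, 245.5])]
```

```bash
cat >> a.py <<'E'
print('----')
print('bench/plate',hs['T'][300,200],hs['T'][225,300],hs['T'][190,190])
goldT=(hs['T'][...,0]>=22)&(hs['T'][...,0]<=29)&(hs['T'][...,1]>=108)
goldS=gold(hs['S'])
C={'S':(S,goldS,(225,160,340,235)),'T':(T,goldT,(192,185,268,242))}
for use in('ST','S','T'):
    f=lambda p:-sum(poly_iou(C[k][0],C[k][1],[tf(p,L,34)],C[k][2]) for k in use)
    o=minimize(f,x0,method='Nelder-Mead',options=dict(initial_simplex=[x0,x0+[8,0,0],x0+[0,8,0],x0+[0,0,.08]],xatol=.05,fatol=1e-4))
    print('corner',use,o.x.round(3),o.fun)
    if use=='ST': pc=o.x
a=np.linspace(0,2*np.pi,24)
circ=lambda p,r,z:np.c_[p[0]+r*np.cos(a),p[1]+r*np.sin(a),np.full(24,z)]
def hull(s,P):
    return P[cv2.convexHull(proj(s,P).astype(np.float32),returnPoints=False)[:,0]]
rS=red(hs['S']);rT=((hs['T'][...,0]<=7)|(hs['T'][...,0]>=172))&(hs['T'][...,1]>=140)
for k,s,m,b in(('S',S,rS,(274,283,305,330)),('T',T,rT,(370,210,410,245))):pass
D={'S':(S,rS,(274,283,305,330)),'T':(T,rT,(370,210,410,245))}
b0=ray(T,(384,228),63)[:2]
def polys(s,p): return [hull(s,np.r_[circ(p,14,60),circ(p,14,66)]),hull(s,np.r_[circ(p,8,66),circ(p,8,180)])]
for use in('ST','S','T'):
    f=lambda p:-sum(poly_iou(D[k][0],D[k][1],polys(D[k][0],p),D[k][2]) for k in use)
    o=minimize(f,b0,method='Nelder-Mead',options=dict(initial_simplex=[b0,b0+[8,0],b0+[0,8]],xatol=.05,fatol=1e-4))
    print('burn',use,b0.round(1),o.x.round(2),o.fun)
    if use=='ST': pb=o.x
vis=[]
def draw(s,P,im,o,k): 
    cv2.polylines(im,[np.round((proj(s,P)-o+.5)*k).astype(int)],True,(255,0,255),1)
F=[(20,0),(20,0)]
for s,o,w,h in((S,(225,165),110,165),(T,(185,170),230,110)):
    k=3.4;im=cv2.resize(s['frame'][o[1]:o[1]+h,o[0]:o[0]+w,::-1],None,fx=k,fy=k,interpolation=2);o=np.array(o)
    draw(s,tf(pc,L,34),im,o,k)
    for P in polys(s,pb): draw(s,P,im,o,k)
    draw(s,tf(pc,[(-121,54),(-103,54),(-103,-54),(-121,-54)],78),im,o,k)
    draw(s,tf(pc,[(-125,-60),(-125,-40)],29),im,o,k)
    vis.append(im)
cv2.imwrite('pics/v1.png',vis[0]);cv2.imwrite('pics/v2.png',vis[1])
np.savez('p.npz',pc=pc,pb=pb)
E
python3 a.py | sed -n '/----/,$p'
```

```text
----
bench/plate [ 32  70 161] [ 28  76 158] [ 34  71 155]
corner ST [6.19390e+02 1.35375e+02 1.64000e-01] -1.3997457027435303
corner S [6.17011e+02 1.36097e+02 1.55000e-01] -0.7381833791732788
corner T [6.18165e+02 1.38253e+02 2.32000e-01] -0.6641889810562134
burn ST [ 531.8 -322.7] [ 532.27 -323.71] -1.3050472736358643
burn S [ 531.8 -322.7] [ 531.31 -322.27] -0.6088632941246033
burn T [ 531.8 -322.7] [ 533.47 -325.16] -0.7171529531478882
```

View pics/v1.png

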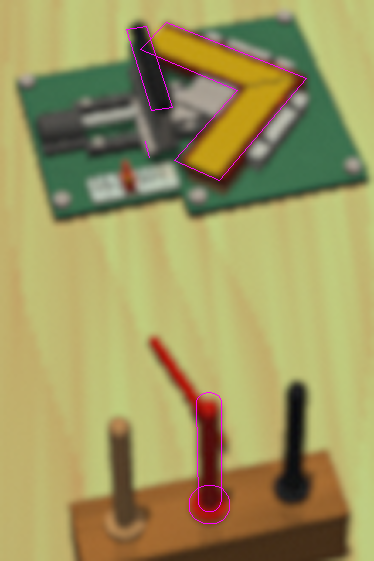

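View pics/v2.png

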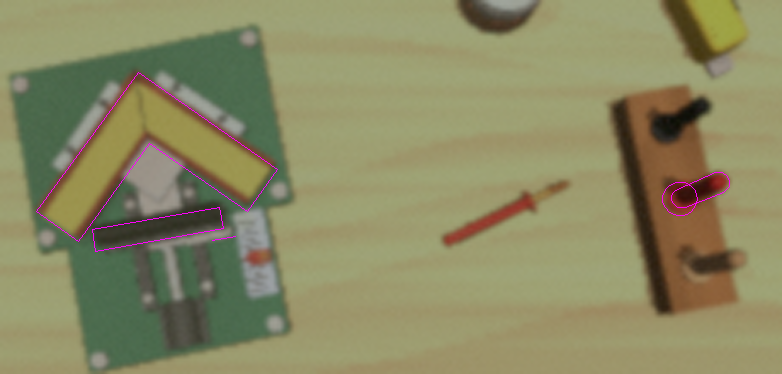

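```bash
cat > b.py <<'E'
from fit import *
from scipy.optimize import least_squares
S=pickle.load(open('side.pkl','rb'));T=pickle.load(open('top.pkl','rb'))
q=lambda P,o:(np.array(P,float)+.5)/3.4-.5+o
oT=(185,170);oS=(225,165)
# outer apex, left outer, left inner, inner apex, right inner, right outer
L=np.array([(31.8,0),(-74.2,106),(-106,74.2),(-31.8,0),(-106,-74.2),(-74.2,-106)])
pT=q([(137,73),(38,211),(80,240),(148,136),(247,207),(276,168)],oT)
pS=q([(305,78),(167,24),(0,0),(238,88),(178,160),(220,181)],oS)
w=[0,1,3,4,5]
def res(p,use): 
    r=[]
    if 'T' in use:r.append((proj(T,tf(p,L,34))-pT).ravel())
    if 'S' in use:r.append((proj(S,tf(p,L,34))-pS)[w].ravel())
    return np.concatenate(r)
for use in('T','S','TS'):
    o=least_squares(res,[618,136,.18],args=(use,),x_scale=[1,1,.01]);print(use,o.x.round(3),np.abs(o.fun).max().round(2))
p=o.x
print('joint dir',np.degrees(p[2]))
hT=q([[95,243],[220,219]],oT)
for u in hT: print('handle end T',ray(T,u,84).round(1))
print('handle pred',tf(p,[(-112,54),(-112,-54)],78).round(1))
iT=q([258,257],oT);iS=q([127,163],oS)
print('index tri',tri([(T,iT),(S,iS)]).round(1))
i=(ray(T,iT,24)+ray(S,iS,30))[:2]/2 
c,s=np.cos(p[2]),np.sin(p[2]);d=tri([(T,iT),(S,iS)])[:2]-p[:2];print('index in clamp',c*d[0]+s*d[1],-s*d[0]+c*d[1])
# block tops
for nm,u in(('black',(668,127)),('red',(681,197)),('wood',(695,265))): print(nm,ray(T,q(u,oT),63).round(1))
vis=[]
for s_,o_,w_,h_ in((S,oS,110,90),(T,oT,110,110)):
    k=3.4;im=cv2.resize(s_['frame'][o_[1]:o_[1]+110,o_[0]:o_[0]+w_,::-1],None,fx=k,fy=k,interpolation=2)
    for P in(tf(p,L,34),tf(p,[(-121,54),(-103,54),(-103,-54),(-121,-54)],78),tf(p,[(-125,-60),(-125,-40)],29)):
        cv2.polylines(im,[np.round((proj(s_,P)-o_+.5)*k).astype(int)],True,(255,0,255),1)
    vis.append(im)
cv2.imwrite('pics/v3.png',np.hstack(vis))
E
python3 b.py
```

```text
T [6.20682e+02 1.35812e+02 1.79000e-01] 1.37
S [6.20471e+02 1.34870e+02 1.74000e-01] 0.56
TS [6.20575e+02 1.35490e+02 1.77000e-01] 1.41
joint dir 10.121281757958734
handle end T [496.6 167.2  84. ]
handle end T [515.7  63.7  84. ]
handle pred [[500.8 169.   78. ]
 [519.8  62.6  78. ]]
index tri [486.5  34.3  43.5]
index in clamp -149.7428801258845 -76.04019956009823
black [ 593.1 -317.1   63. ]
red [ 533.  -325.4   63. ]
wood [ 475.4 -334.6   63. ]
```

View pics/v3.png

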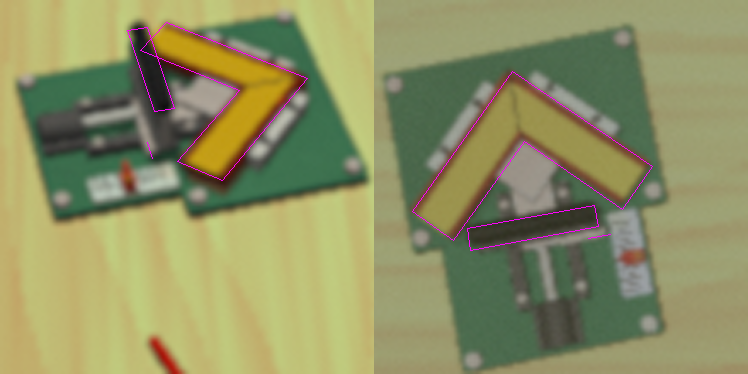

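The overlay fits: the clamp is at (620.6, 135.4) with yaw 10.1°, and the burnisher is at about (532.5, −324.3). I'll move high over the bench now.

```bash
cat > need.py <<'E'
import numpy as np,sys
from scipy.spatial.transform import Rotation as Ro
from rig import r
def need(x,y,z,ang=None):
    o=r.observe();R=Ro.from_quat(o['orientation'])
    print('t',round(o['time'],2),'pos',o['eef_pos'].round(1),'j',o['joints'].round(2),'F',o['force'].round(1),'w',round(o['gripper_width'],1),'gf',round(o['gripper_force'],1))
    print('tool xyz cm',(R.inv().apply(np.array([x,y,z])-o['eef_pos'])/10).round(2))
    if ang is not None:
        a=np.radians(ang);T=Ro.from_matrix(np.c_[[np.sin(a),-np.cos(a),0],[np.cos(a),np.sin(a),0],[0,0,-1]])
        for k in (T,T*Ro.from_euler('z',180,degrees=True)): print('turn deg',np.degrees((R.inv()*k).as_rotvec()).round(1))
if __name__=='__main__': need(*map(float,sys.argv[1:]))
E
echo ok
```

```text
ok
```

>>> play_rows --rows '[{"jaw":-1,"z":-4},{"z":-4},{"z":-2,"x":-2.4,"y":-1.8},{"x":-2.4,"y":-1.8},{"x":-2.4,"y":-1.8},{"x":-2.4,"y":-1.8},{"x":-2.4,"y":-1.8},{"x":-2.4,"y":-1.8},{"x":-2.4,"y":-1.8},{"x":-2.4,"y":-1.8},{"x":-2.4,"y":-1.8},{"x":-2.4,"y":-1.8},{"x":-2.4,"y":-1.8},{"x":-2.4,"y":-1.8},{"x":-2.4,"y":-1.8},{"x":-2.4,"y":-1.8},{"x":-2.4,"y":-1.8},{"x":-2.4,"y":-1.8},{"x":-2.4,"y":-1.8},{"x":-2.4,"y":-1.8}]'

```text
invalid input
```

```bash
python3 need.py 532.5 -324.3 260 -81.5
```

```text
t 1.1 pos [238.5 604.6 203.7] j [-1.26  0.54 -0.    1.54  0.    1.07 -0.07] F [-0.2  0.4  0.3] w 88.0 gf 0.0
tool xyz cm [-61.44 -75.62  -5.63]Traceback (most recent call last):
  File "need.py", line 11, in <module>
    if __name__=='__main__': need(*map(float,sys.argv[1:]))
                             ~~~~^^^^^^^^^^^^^^^^^^^^^^^^^^
  File "need.py", line 9, in need
    a=np.radians(ang);T=Ro.from_matrix(np.c_[[np.sin(a),-np.cos(a),0],[np.cos(a),np.sin(a),0],[0,0,-1]])
                        ~~~~~~~~~~~~~~^^^^^^^^^^^^^^^^^^^^^^^^^^^^^^^^^^^^^^^^^^^^^^^^^^^^^^^^^^^^^^^^^^
  File "scipy/spatial/transform/_rotation.pyx", line 1143, in scipy.spatial.transform._rotation.Rotation.from_matrix
ValueError: Non-positive determinant (left-handed or null coordinate frame) in rotation matrix 0: [[-0.98901586  0.14780941  0.        ]
 [-0.14780941 -0.98901586  0.        ]
 [ 0.          0.         -1.        ]].
```

```bash
sed -i 's/\[np.sin(a),-np.cos(a),0\]/[-np.sin(a),np.cos(a),0]/' need.py
```

>>> play_rows --rows '[{"jaw":-1,"x":0,"y":0,"z":-4,"wx":0,"wy":0,"wz":0},{"jaw":-1,"x":0,"y":0,"z":-4,"wx":0,"wy":0,"wz":0},{"jaw":-1,"x":-2.4,"y":-1.8,"z":-2,"wx":0,"wy":0,"wz":0},{"jaw":-1,"x":-2.4,"y":-1.8,"z":0,"wx":0,"wy":0,"wz":0},{"jaw":-1,"x":-2.4,"y":-1.8,"z":0,"wx":0,"wy":0,"wz":0},{"jaw":-1,"x":-2.4,"y":-1.8,"z":0,"wx":0,"wy":0,"wz":0},{"jaw":-1,"x":-2.4,"y":-1.8,"z":0,"wx":0,"wy":0,"wz":0},{"jaw":-1,"x":-2.4,"y":-1.8,"z":0,"wx":0,"wy":0,"wz":0},{"jaw":-1,"x":-2.4,"y":-1.8,"z":0,"wx":0,"wy":0,"wz":0},{"jaw":-1,"x":-2.4,"y":-1.8,"z":0,"wx":0,"wy":0,"wz":0},{"jaw":-1,"x":-2.4,"y":-1.8,"z":0,"wx":0,"wy":0,"wz":0},{"jaw":-1,"x":-2.4,"y":-1.8,"z":0,"wx":0,"wy":0,"wz":0},{"jaw":-1,"x":-2.4,"y":-1.8,"z":0,"wx":0,"wy":0,"wz":0},{"jaw":-1,"x":-2.4,"y":-1.8,"z":0,"wx":0,"wy":0,"wz":0},{"jaw":-1,"x":-2.4,"y":-1.8,"z":0,"wx":0,"wy":0,"wz":0},{"jaw":-1,"x":-2.4,"y":-1.8,"z":0,"wx":0,"wy":0,"wz":0},{"jaw":-1,"x":-2.4,"y":-1.8,"z":0,"wx":0,"wy":0,"wz":0},{"jaw":-1,"x":-2.4,"y":-1.8,"z":0,"wx":0,"wy":0,"wz":0},{"jaw":-1,"x":-2.4,"y":-1.8,"z":0,"wx":0,"wy":0,"wz":0},{"jaw":-1,"x":-2.4,"y":-1.8,"z":0,"wx":0,"wy":0,"wz":0}]'

```text
time: 3.1
eef_pos: [522.0, 143.7, 303.9]
orientation: [0.187, 0.982, 0.0, 0.0]
force: [0.5, 0.2, 0.1]
gripper_width: 88.5
gripper_force: 0.0
```

```bash
python3 need.py 532.5 -324.3 260 -81.5
```

```text
t 3.1 pos [522.  143.7 303.9] j [-0.57  0.25  0.26  1.72 -0.07  1.18  0.91] F [0.5 0.2 0.1] w 88.5 gf 0.0
tool xyz cm [-18.14 -43.15   4.38]
turn deg [  0.  -0. 150.]
turn deg [  0.   0. -30.]
```

>>> play_rows --rows '[{"jaw":-1,"x":0,"y":0,"z":0,"wx":0,"wy":0,"wz":7.5},{"jaw":-1,"x":0,"y":0,"z":0,"wx":0,"wy":0,"wz":7.5},{"jaw":-1,"x":0,"y":0,"z":0,"wx":0,"wy":0,"wz":7.5},{"jaw":-1,"x":0,"y":0,"z":0,"wx":0,"wy":0,"wz":7.5},{"jaw":-1,"x":0,"y":0,"z":0,"wx":0,"wy":0,"wz":7.5},{"jaw":-1,"x":0,"y":0,"z":0,"wx":0,"wy":0,"wz":7.5},{"jaw":-1,"x":0,"y":0,"z":0,"wx":0,"wy":0,"wz":7.5},{"jaw":-1,"x":0,"y":0,"z":0,"wx":0,"wy":0,"wz":7.5},{"jaw":-1,"x":0,"y":0,"z":0,"wx":0,"wy":0,"wz":7.5},{"jaw":-1,"x":0,"y":0,"z":0,"wx":0,"wy":0,"wz":7.5},{"jaw":-1,"x":0,"y":0,"z":0,"wx":0,"wy":0,"wz":7.5},{"jaw":-1,"x":0,"y":0,"z":0,"wx":0,"wy":0,"wz":7.5},{"jaw":-1,"x":0,"y":0,"z":0,"wx":0,"wy":0,"wz":7.5},{"jaw":-1,"x":0,"y":0,"z":0,"wx":0,"wy":0,"wz":7.5},{"jaw":-1,"x":0,"y":0,"z":0,"wx":0,"wy":0,"wz":7.5},{"jaw":-1,"x":0,"y":0,"z":0,"wx":0,"wy":0,"wz":7.5},{"jaw":-1,"x":0,"y":0,"z":0,"wx":0,"wy":0,"wz":7.5},{"jaw":-1,"x":0,"y":0,"z":0,"wx":0,"wy":0,"wz":7.5},{"jaw":-1,"x":0,"y":0,"z":0,"wx":0,"wy":0,"wz":7.5},{"jaw":-1,"x":0,"y":0,"z":0,"wx":0,"wy":0,"wz":7.5}]'

```text
time: 5.1
eef_pos: [521.5, 144.8, 303.8]
orientation: [0.997, 0.071, 0.0, -0.0]
force: [0.2, 0.7, 0.9]
gripper_width: 88.1
gripper_force: 0.0
```

```bash
python3 need.py 532.5 -324.3 230 -81.5
```

```text
t 5.1 pos [521.5 144.8 303.8] j [-0.9   0.29  0.69  1.74 -0.2   1.18 -1.59] F [0.2 0.7 0.9] w 88.1 gf 0.0
tool xyz cm [-5.58 46.6   7.37]
turn deg [-0.  -0.  -0.3]
turn deg [ -0.    0.  179.7]
```

>>> play_rows --rows '[{"jaw":-1,"x":-0.35,"y":2.9,"z":0,"wx":0,"wy":0,"wz":0},{"jaw":-1,"x":-0.35,"y":2.9,"z":0,"wx":0,"wy":0,"wz":0},{"jaw":-1,"x":-0.35,"y":2.9,"z":0,"wx":0,"wy":0,"wz":0},{"jaw":-1,"x":-0.35,"y":2.9,"z":0,"wx":0,"wy":0,"wz":0},{"jaw":-1,"x":-0.35,"y":2.9,"z":0,"wx":0,"wy":0,"wz":0},{"jaw":-1,"x":-0.35,"y":2.9,"z":0,"wx":0,"wy":0,"wz":0},{"jaw":-1,"x":-0.35,"y":2.9,"z":0,"wx":0,"wy":0,"wz":0},{"jaw":-1,"x":-0.35,"y":2.9,"z":0,"wx":0,"wy":0,"wz":0},{"jaw":-1,"x":-0.35,"y":2.9,"z":0,"wx":0,"wy":0,"wz":0},{"jaw":-1,"x":-0.35,"y":2.9,"z":0,"wx":0,"wy":0,"wz":0},{"jaw":-1,"x":-0.35,"y":2.9,"z":0,"wx":0,"wy":0,"wz":0},{"jaw":-1,"x":-0.35,"y":2.9,"z":1,"wx":0,"wy":0,"wz":0},{"jaw":-1,"x":-0.35,"y":2.9,"z":1.5,"wx":0,"wy":0,"wz":0},{"jaw":-1,"x":-0.35,"y":2.9,"z":1.5,"wx":0,"wy":0,"wz":0},{"jaw":-1,"x":-0.35,"y":2.9,"z":1.5,"wx":0,"wy":0,"wz":0},{"jaw":-1,"x":-0.35,"y":2.9,"z":1.5,"wx":0,"wy":0,"wz":0},{"jaw":-1,"x":0,"y":0,"z":0,"wx":0,"wy":0,"wz":0},{"jaw":-1,"x":0,"y":0,"z":0,"wx":0,"wy":0,"wz":0}]'

```text
time: 6.9
eef_pos: [534.2, -322.6, 233.5]
orientation: [0.997, 0.073, -0.0, -0.0]
force: [0.1, 0.7, 0.1]
gripper_width: 87.9
gripper_force: 0.0
```

```bash
python3 need.py 532.5 -324.3 126 -81.5; python3 - <<'E'
from rig import r
import cv2
s=r.snapshot('top');S=r.snapshot('side')
import numpy as np
k=4
a=cv2.resize(s['frame'][190:290,340:440,::-1],None,fx=4,fy=4,interpolation=2)
b=cv2.resize(S['frame'][240:340,240:340,::-1],None,fx=4,fy=4,interpolation=2)
cv2.imwrite('pics/n1.png',np.hstack([b,a]))
E
```

```text
t 6.9 pos [ 534.2 -322.6  233.5] j [-0.04  0.56  0.75  1.61 -0.41  1.14 -0.61] F [0.1 0.7 0.1] w 87.9 gf 0.0
tool xyz cm [-0.19  0.15 10.75]
turn deg [-0.   0.  -0.1]
turn deg [  0.    0.  179.9]
```

View pics/n1.png

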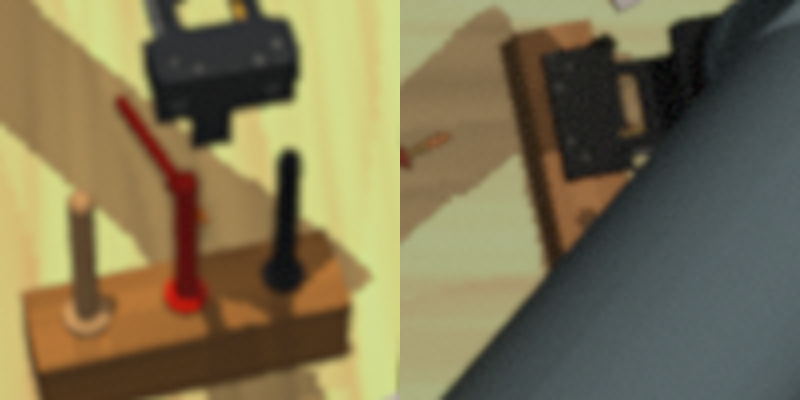

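```bash
python3 - <<'E'
from fit import *
S=pickle.load(open('side.pkl','rb'))
c=np.array([534.2,-322.6,233.5]);y=np.array([.148,-.989,0]);x=np.array([.989,.148,0])
for nm,P in(('tcp',c),('near finger tip inner',c+44*y),('outer',c+61*y),('+x',c+61*y+9*x),('-x',c+61*y-9*x),('body bottom near',c+93*y+[0,0,64]),('bb+x',c+93*y+37*x+[0,0,64]),('bb-x',c+93*y-37*x+[0,0,64]),('handle top',[532.5,-324.3,180]),('disc',[532.5,-324.3,66])):
    print(nm,((proj(S,P)[0]-[240,240]+.5)*4).round())
E
```

```text
tcp [189. 110.]
near finger tip inner [207. 175.]
outer [214. 201.]
+x [231. 198.]
-x [197. 204.]
body bottom near [230. 174.]
bb+x [304. 161.]
bb-x [155. 187.]
handle top [186. 173.]
disc [186. 291.]
```

```bash
python3 - <<'E'
from fit import *
T=pickle.load(open('top.pkl','rb'));S=pickle.load(open('side.pkl','rb'))
c=np.array([534.2,-322.6,233.5]);y=np.array([.148,-.989,0]);x=np.array([.989,.148,0])
for h in(64,100,140):
  for sg in(-1,1):
    for e in(-37,37):
        P=c+sg*93*y+e*x+[0,0,h]; print(h,sg,e,'T',((proj(T,P)[0]-[340,190]+.5)*4+[400,0]).round(),'S',((proj(S,P)[0]-240+.5)*4).round())
for sg in(-1,1): 
  for d in(44,61): print('tip',sg,d,((proj(T,c+sg*d*y)[0]-[340,190]+.5)*4+[400,0]).round())
E
```

```text
64 -1 -37 T [534. 196.] S [ 85. -84.]
64 -1 37 T [510.  70.] S [ 218. -105.]
64 1 -37 T [853. 146.] S [155. 187.]
64 1 37 T [825.  20.] S [304. 161.]
100 -1 -37 T [549. 191.] S [  82. -131.]
100 -1 37 T [523.  60.] S [ 218. -152.]
100 1 -37 T [881. 139.] S [154. 141.]
100 1 37 T [852.   8.] S [307. 114.]
140 -1 -37 T [567. 185.] S [  80. -186.]
140 -1 37 T [540.  48.] S [ 219. -207.]
140 1 -37 T [914. 130.] S [152.  86.]
140 1 37 T [883.  -6.] S [310.  59.]
tip -1 44 [578. 133.]
tip -1 61 [550. 137.]
tip 1 44 [718. 110.]
tip 1 61 [745. 106.]
```

```bash
cat > col.py <<'E'
from rig import r
import cv2,numpy as np,sys
S=r.snapshot('side');g=S['frame'].astype(int)
for c in (290,293,296): print(c,[tuple(int(q) for q in g[v,c]) for v in range(262,300,2)])
print(r.observe()['eef_pos'])
E
python3 col.py
```

```text
290 [(24, 26, 27), (28, 29, 29), (26, 27, 26), (25, 27, 26), (22, 24, 25), (20, 23, 24), (22, 24, 24), (94, 78, 51), (153, 125, 79), (156, 128, 80), (150, 123, 78), (138, 109, 69), (129, 100, 63), (129, 99, 64), (128, 96, 61), (126, 80, 44), (127, 71, 26), (112, 78, 47), (115, 89, 58)]
293 [(26, 28, 28), (28, 29, 28), (27, 27, 27), (24, 26, 27), (25, 27, 26), (22, 25, 25), (41, 43, 33), (154, 157, 98), (186, 175, 109), (164, 135, 85), (163, 133, 84), (163, 134, 85), (162, 133, 84), (161, 132, 83), (156, 128, 81), (152, 125, 79), (150, 122, 76), (149, 122, 78), (149, 122, 78)]
296 [(27, 28, 27), (26, 26, 27), (24, 26, 25), (30, 30, 28), (34, 33, 28), (36, 35, 29), (69, 69, 46), (178, 179, 112), (214, 217, 135), (192, 185, 116), (162, 134, 84), (161, 131, 84), (161, 132, 83), (162, 132, 83), (162, 133, 84), (162, 133, 84), (163, 133, 85), (162, 132, 83), (161, 132, 83)]
[ 535.36193852 -321.10129228  234.31252577]
```

>>> play_rows --rows '[{"jaw":-1,"x":-0.2,"y":0.2,"z":1.3,"wx":0,"wy":0,"wz":0},{"jaw":-1,"x":0,"y":0,"z":1.3,"wx":0,"wy":0,"wz":0},{"jaw":-1,"x":0,"y":0,"z":1.3,"wx":0,"wy":0,"wz":0},{"jaw":-1,"x":0,"y":0,"z":0,"wx":0,"wy":0,"wz":0},{"jaw":-1,"x":0,"y":0,"z":0,"wx":0,"wy":0,"wz":0}]'

```text
time: 7.55
eef_pos: [532.5, -324.5, 194.2]
orientation: [0.997, 0.074, -0.0, -0.0]
force: [0.9, -0.4, 0.4]
gripper_width: 88.5
gripper_force: 0.0
```

```bash
python3 col.py; python3 - <<'E'
from rig import r
import cv2
S=r.snapshot('side')
cv2.imwrite('pics/n2.png',cv2.resize(S['frame'][200:350,200:360,::-1],None,fx=4,fy=4,interpolation=2))
E
```

```text
290 [(56, 58, 52), (48, 50, 51), (48, 50, 51), (47, 49, 50), (48, 49, 50), (54, 55, 54), (36, 36, 37), (25, 26, 25), (26, 27, 27), (27, 27, 27), (26, 26, 27), (24, 26, 26), (23, 24, 25), (38, 34, 28), (102, 77, 50), (125, 80, 43), (127, 70, 27), (111, 77, 46), (113, 87, 57)]
293 [(48, 49, 50), (46, 47, 49), (46, 48, 49), (47, 50, 50), (48, 51, 52), (44, 47, 46), (27, 29, 29), (27, 27, 28), (25, 28, 27), (26, 28, 27), (26, 27, 26), (22, 25, 25), (21, 25, 26), (66, 55, 38), (144, 119, 75), (152, 124, 79), (149, 121, 76), (147, 121, 76), (147, 122, 77)]
296 [(46, 48, 50), (48, 50, 50), (48, 49, 50), (48, 49, 51), (49, 51, 52), (46, 47, 46), (24, 27, 26), (25, 24, 25), (25, 24, 25), (31, 32, 28), (77, 77, 51), (86, 76, 50), (89, 73, 49), (118, 98, 62), (158, 129, 81), (161, 131, 82), (161, 132, 83), (161, 131, 83), (160, 131, 83)]
[ 532.81376955 -324.89712069  194.75876535]
```

View pics/n2.png

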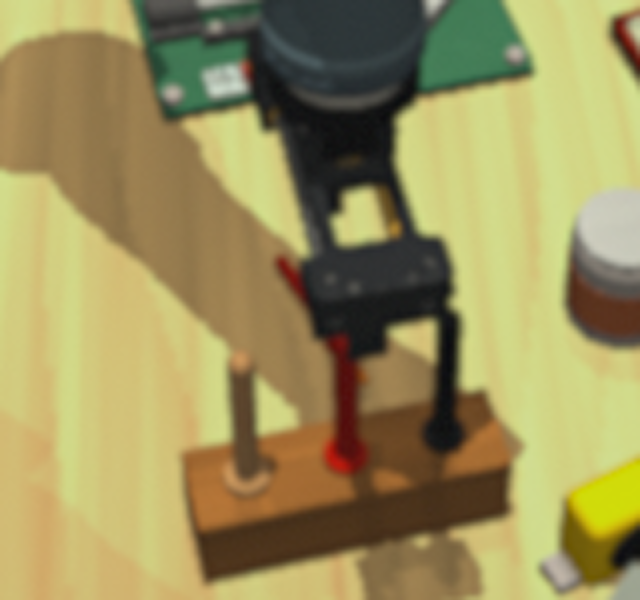

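>>> play_rows --rows '[{"jaw":-1,"x":0,"y":0,"z":1.3,"wx":0,"wy":0,"wz":0},{"jaw":-1,"x":0,"y":0,"z":1.3,"wx":0,"wy":0,"wz":0},{"jaw":-1,"x":0,"y":0,"z":1.3,"wx":0,"wy":0,"wz":0},{"jaw":-1,"x":0,"y":0,"z":1.3,"wx":0,"wy":0,"wz":0},{"jaw":-1,"x":0,"y":0,"z":1.3,"wx":0,"wy":0,"wz":0},{"jaw":-1,"x":0,"y":0,"z":0,"wx":0,"wy":0,"wz":0}]'

```text
time: 8.25
eef_pos: [531.5, -323.9, 127.3]
orientation: [0.997, 0.074, -0.002, -0.001]
force: [0.1, -0.2, -0.2]
gripper_width: 88.4
gripper_force: 0.0
```

```bash
python3 need.py 532.5 -324.3 128 -81.5; python3 - <<'E'
from rig import r
import cv2
S=r.snapshot('side')
g=S['frame'].astype(int)
h=cv2.cvtColor(S['frame'],cv2.COLOR_RGB2HSV)
m=((h[...,0]<6)|(h[...,0]>174))&(h[...,1]>150)&(h[...,2]>40)
for v in range(270,320,3):
    c=[x for x in range(265,305) if m[v,x]]; print(v,c[:1],c[-1:],end=' ')
E
```

```text
t 8.25 pos [ 531.5 -323.9  127.3] j [ 0.01  0.67  0.68  1.7  -0.5   0.95 -0.54] F [ 0.1 -0.2 -0.2] w 88.4 gf 0.0
tool xyz cm [ 0.09  0.06 -0.07]
turn deg [-0.1  0.2 -0. ]
turn deg [  0.3   0.2 180. ]
270 [273] [273] 273 [] [] 276 [] [] 279 [] [] 282 [] [] 285 [] [] 288 [] [] 291 [] [] 294 [] [] 297 [] [] 300 [] [] 303 [] [] 306 [284] [285] 309 [284] [289] 312 [282] [290] 315 [282] [290] 318 [] []
```

>>> play_rows --rows '[{"jaw":1,"x":0,"y":0,"z":0,"wx":0,"wy":0,"wz":0},{"jaw":1,"x":0,"y":0,"z":0,"wx":0,"wy":0,"wz":0},{"jaw":1,"x":0,"y":0,"z":0,"wx":0,"wy":0,"wz":0},{"jaw":1,"x":0,"y":0,"z":0,"wx":0,"wy":0,"wz":0},{"jaw":1,"x":0,"y":0,"z":0,"wx":0,"wy":0,"wz":0},{"jaw":1,"x":0,"y":0,"z":0,"wx":0,"wy":0,"wz":0},{"jaw":1,"x":0,"y":0,"z":0,"wx":0,"wy":0,"wz":0},{"jaw":1,"x":0,"y":0,"z":0,"wx":0,"wy":0,"wz":0},{"jaw":1,"x":0,"y":0,"z":0,"wx":0,"wy":0,"wz":0}]' --newtons 45

```text
time: 9.2
eef_pos: [532.8, -324.8, 129.7]
orientation: [0.997, 0.074, 0.0, 0.0]
force: [0.0, 0.6, -0.3]
gripper_width: 18.4
gripper_force: 0.0
```

```bash
python3 need.py 532.5 -324.3 200 -81.5
```

```text
t 9.2 pos [ 532.8 -324.8  129.7] j [ 0.01  0.67  0.68  1.7  -0.5   0.95 -0.54] F [ 0.   0.6 -0.3] w 18.4 gf 0.0
tool xyz cm [-0.02 -0.05 -7.03]
turn deg [ 0. -0. -0.]
turn deg [ -0.  -0. 180.]
```

>>> play_rows --rows '[{"jaw":1,"x":0,"y":0,"z":0,"wx":0,"wy":0,"wz":0},{"jaw":1,"x":0,"y":0,"z":0,"wx":0,"wy":0,"wz":0},{"jaw":1,"x":0,"y":0,"z":0,"wx":0,"wy":0,"wz":0}]'

```text
time: 9.5
eef_pos: [532.8, -324.8, 129.7]
orientation: [0.997, 0.074, 0.0, 0.0]
force: [0.5, 0.2, -0.3]
gripper_width: 14.0
gripper_force: 45.0
```

```bash
python3 need.py 532.5 -324.3 200 -81.5
```

```text
t 9.5 pos [ 532.8 -324.8  129.7] j [ 0.01  0.67  0.68  1.7  -0.5   0.95 -0.54] F [ 0.5  0.2 -0.3] w 14.0 gf 45.0
tool xyz cm [-0.02 -0.05 -7.03]
turn deg [ 0. -0. -0.]
turn deg [ -0.  -0. 180.]
```

>>> play_rows --rows '[{"jaw":1,"x":0,"y":0,"z":-1,"wx":0,"wy":0,"wz":0},{"jaw":1,"x":0,"y":0,"z":-2,"wx":0,"wy":0,"wz":0},{"jaw":1,"x":0,"y":0,"z":-2,"wx":0,"wy":0,"wz":0},{"jaw":1,"x":0,"y":0,"z":-2.5,"wx":0,"wy":0,"wz":0},{"jaw":1,"x":0,"y":0,"z":-2.5,"wx":0,"wy":0,"wz":0},{"jaw":1,"x":1,"y":-3.4,"z":0,"wx":0,"wy":0,"wz":0},{"jaw":1,"x":1,"y":-3.4,"z":0,"wx":0,"wy":0,"wz":0},{"jaw":1,"x":1,"y":-3.4,"z":0,"wx":0,"wy":0,"wz":0},{"jaw":1,"x":1,"y":-3.4,"z":0,"wx":0,"wy":0,"wz":0},{"jaw":1,"x":1,"y":-3.4,"z":0,"wx":0,"wy":0,"wz":0},{"jaw":1,"x":1,"y":-3.4,"z":0,"wx":0,"wy":0,"wz":0},{"jaw":1,"x":1,"y":-3.4,"z":0,"wx":0,"wy":0,"wz":0},{"jaw":1,"x":1,"y":-3.4,"z":0,"wx":0,"wy":0,"wz":0},{"jaw":1,"x":1,"y":-3.4,"z":0,"wx":0,"wy":0,"wz":0},{"jaw":1,"x":1,"y":-3.4,"z":0,"wx":0,"wy":0,"wz":0},{"jaw":1,"x":1,"y":-3.4,"z":0,"wx":0,"wy":0,"wz":0},{"jaw":1,"x":1,"y":-3.4,"z":0,"wx":0,"wy":0,"wz":0},{"jaw":1,"x":1,"y":-3.3,"z":0,"wx":0,"wy":0,"wz":0}]'

```text
time: 11.3
eef_pos: [596.5, 132.1, 230.5]
orientation: [0.997, 0.074, 0.0, -0.0]
force: [-0.2, -0.4, -0.4]
gripper_width: 14.1
gripper_force: 45.0
```

>>> play_rows --rows '[{"jaw":1,"x":0,"y":0,"z":0,"wx":0,"wy":0,"wz":-7.6},{"jaw":1,"x":0,"y":0,"z":0,"wx":0,"wy":0,"wz":-7.6},{"jaw":1,"x":0,"y":0,"z":0,"wx":0,"wy":0,"wz":-7.6},{"jaw":1,"x":0,"y":0,"z":0,"wx":0,"wy":0,"wz":-7.6},{"jaw":1,"x":0,"y":0,"z":0,"wx":0,"wy":0,"wz":-7.6},{"jaw":1,"x":0,"y":0,"z":0,"wx":0,"wy":0,"wz":-7.6},{"jaw":1,"x":0,"y":0,"z":0,"wx":0,"wy":0,"wz":-7.6},{"jaw":1,"x":0,"y":0,"z":0,"wx":0,"wy":0,"wz":-7.6},{"jaw":1,"x":0,"y":0,"z":0,"wx":0,"wy":0,"wz":-7.6},{"jaw":1,"x":0,"y":0,"z":0,"wx":0,"wy":0,"wz":-7.6},{"jaw":1,"x":0,"y":0,"z":0,"wx":0,"wy":0,"wz":-7.6},{"jaw":1,"x":0,"y":0,"z":0,"wx":0,"wy":0,"wz":-7.6},{"jaw":1,"x":0,"y":0,"z":0,"wx":0,"wy":0,"wz":0},{"jaw":1,"x":0,"y":0,"z":0,"wx":0,"wy":0,"wz":0}]'

```text
time: 12.7
eef_pos: [596.5, 130.3, 230.1]
orientation: [0.647, 0.763, 0.0, 0.0]
force: [-0.2, -0.2, -1.2]
gripper_width: 14.1
gripper_force: 45.0
```

```bash
python3 need.py 596 131 158.7 10.1;  python3 - <<'E'
from rig import r
import cv2,pickle
from fit import *
S=r.snapshot('side');T=r.snapshot('top')
pickle.dump((S,T),open('h.pkl','wb'))
cv2.imwrite('pics/n3.png',np.hstack([cv2.resize(s['frame'][v:v+100,u:u+100,::-1],None,fx=4,fy=4,interpolation=2) for s,u,v in((S,240,120),(T,190,160))]))
o=r.observe()['eef_pos']
for h in(-120,-64,0): print(h,((proj(S,o+[0,0,h])[0]-[240,120]+.5)*4).round(),((proj(T,o+[0,0,h])[0]-[190,160]+.5)*4+[400,0]).round())
E
```

```text
t 12.7 pos [596.5 130.3 230.1] j [-0.54  0.46  0.35  1.64 -0.17  1.08  0.02] F [-0.2 -0.2 -1.2] w 14.1 gf 45.0
tool xyz cm [ 0.08 -0.04  7.14]
turn deg [ 0.   0.  -0.7]
turn deg [  0.   -0.  179.3]
-120 [232. 209.] [541. 180.]
-64 [233. 149.] [529. 167.]
0 [234.  78.] [514. 149.]
```

View pics/n3.png

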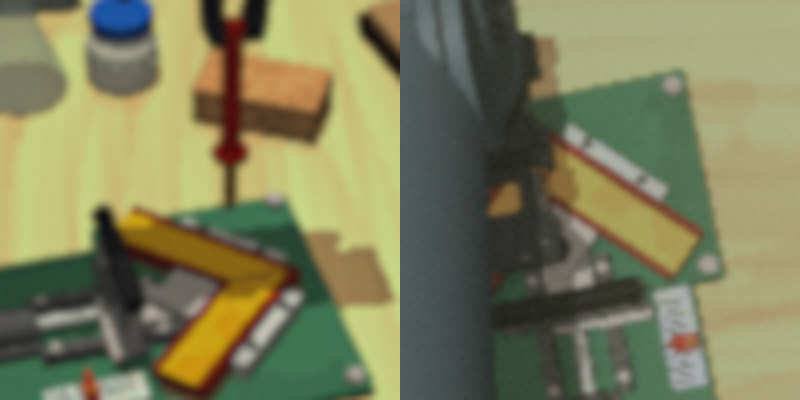

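>>> play_rows --rows '[{"jaw":1,"x":0.1,"y":0,"z":1.7,"wx":0,"wy":0,"wz":-0.7},{"jaw":1,"x":0,"y":0,"z":1.7,"wx":0,"wy":0,"wz":0},{"jaw":1,"x":0,"y":0,"z":1.5,"wx":0,"wy":0,"wz":0},{"jaw":1,"x":0,"y":0,"z":1.2,"wx":0,"wy":0,"wz":0},{"jaw":1,"x":0,"y":0,"z":0.8,"wx":0,"wy":0,"wz":0},{"jaw":1,"x":0,"y":0,"z":0.2,"wx":0,"wy":0,"wz":0},{"jaw":1,"x":0,"y":0,"z":0.2,"wx":0,"wy":0,"wz":0},{"jaw":1,"x":0,"y":0,"z":0,"wx":0,"wy":0,"wz":0},{"jaw":1,"x":0,"y":0,"z":0,"wx":0,"wy":0,"wz":0}]'

```text
time: 13.7
eef_pos: [596.7, 131.6, 157.3]
orientation: [0.64, 0.768, 0.0, 0.0]
force: [-0.1, -0.2, -0.1]
gripper_width: 13.8
gripper_force: 45.0
```

```bash
python3 need.py 596 131 153.7 10.1
```

```text
t 13.7 pos [596.7 131.6 157.3] j [-0.52  0.54  0.32  1.7  -0.2   0.93  0.06] F [-0.1 -0.2 -0.1] w 13.8 gf 45.0
tool xyz cm [-0.05 -0.08  0.36]
turn deg [ 0.1 -0.   0.3]
turn deg [ 0.000e+00  1.000e-01 -1.797e+02]
```

Approach contact slowly.

>>> play_rows --rows '[{"jaw":1,"x":0,"y":-0.05,"z":0.1,"wx":0,"wy":0,"wz":0},{"jaw":1,"x":0,"y":0,"z":0.1,"wx":0,"wy":0,"wz":0},{"jaw":1,"x":0,"y":0,"z":0.1,"wx":0,"wy":0,"wz":0},{"jaw":1,"x":0,"y":0,"z":0,"wx":0,"wy":0,"wz":0},{"jaw":1,"x":0,"y":0,"z":0,"wx":0,"wy":0,"wz":0}]'

```text
time: 14.2
eef_pos: [595.7, 131.5, 153.7]
orientation: [0.64, 0.768, -0.0, -0.0]
force: [-0.2, -0.6, -0.3]
gripper_width: 14.0
gripper_force: 45.0
```

>>> play_rows --rows '[{"jaw":1,"x":0,"y":0,"z":0.1,"wx":0,"wy":0,"wz":0},{"jaw":1,"x":0,"y":0,"z":0,"wx":0,"wy":0,"wz":0}]'

```text
time: 14.4
eef_pos: [596.3, 131.6, 153.3]
orientation: [0.64, 0.768, 0.0, 0.0]
force: [-0.2, 0.2, 2.8]
gripper_width: 14.0
gripper_force: 45.0
```

>>> play_rows --rows '[{"jaw":1,"x":0,"y":0,"z":0.05,"wx":0,"wy":0,"wz":0},{"jaw":1,"x":0,"y":0,"z":0,"wx":0,"wy":0,"wz":0}]'

```text
time: 14.6
eef_pos: [596.6, 131.6, 153.1]
orientation: [0.64, 0.768, 0.001, 0.001]
force: [-0.0, 0.7, 5.4]
gripper_width: 14.2
gripper_force: 45.0
```

>>> play_rows --rows '[{"jaw":1,"x":0,"y":0.1,"z":0,"wx":0,"wy":0,"wz":0},{"jaw":1,"x":0,"y":0.2,"z":0,"wx":0,"wy":0,"wz":0},{"jaw":1,"x":0,"y":0.25,"z":0,"wx":0,"wy":0,"wz":0},{"jaw":1,"x":0,"y":0.25,"z":0,"wx":0,"wy":0,"wz":0},{"jaw":1,"x":0,"y":0.25,"z":0,"wx":0,"wy":0,"wz":0}]'

```text
time: 15.1
eef_pos: [605.7, 133.3, 152.8]
orientation: [0.64, 0.768, -0.0, -0.0]
force: [-3.7, -0.8, 7.4]
gripper_width: 14.1
gripper_force: 46.0
```

```bash
python3 need.py 646.7 140.4 153.1 10.1
```

```text
t 15.1 pos [605.7 133.3 152.8] j [-0.51  0.56  0.32  1.68 -0.21  0.94  0.06] F [-3.7 -0.8  7.4] w 14.1 gf 46.0
tool xyz cm [-0.04  4.16 -0.03]
turn deg [-0.1 -0.   0.3]
turn deg [ 0.000e+00 -1.000e-01 -1.797e+02]
```

>>> play_rows --rows '[{"jaw":1,"x":0,"y":0.25,"z":-0.02,"wx":0,"wy":0,"wz":0},{"jaw":1,"x":0,"y":0.25,"z":0,"wx":0,"wy":0,"wz":0},{"jaw":1,"x":0,"y":0.25,"z":0,"wx":0,"wy":0,"wz":0},{"jaw":1,"x":0,"y":0.25,"z":0,"wx":0,"wy":0,"wz":0},{"jaw":1,"x":0,"y":0.25,"z":0,"wx":0,"wy":0,"wz":0},{"jaw":1,"x":0,"y":0.25,"z":0,"wx":0,"wy":0,"wz":0},{"jaw":1,"x":0,"y":0.25,"z":0,"wx":0,"wy":0,"wz":0},{"jaw":1,"x":0,"y":0.25,"z":0,"wx":0,"wy":0,"wz":0}]'

```text
time: 15.9
eef_pos: [624.4, 136.7, 152.4]
orientation: [0.64, 0.768, -0.001, -0.001]
force: [-3.0, -0.3, 4.7]
gripper_width: 13.8
gripper_force: 47.1
```

>>> play_rows --rows '[{"jaw":1,"x":0,"y":0.25,"z":0,"wx":0,"wy":0,"wz":0},{"jaw":1,"x":0,"y":0.25,"z":0,"wx":0,"wy":0,"wz":0},{"jaw":1,"x":0,"y":0.25,"z":0,"wx":0,"wy":0,"wz":0},{"jaw":1,"x":0,"y":0.25,"z":0,"wx":0,"wy":0,"wz":0},{"jaw":1,"x":0,"y":0.25,"z":0,"wx":0,"wy":0,"wz":0},{"jaw":1,"x":0,"y":0.25,"z":0,"wx":0,"wy":0,"wz":0},{"jaw":1,"x":0,"y":0.25,"z":0,"wx":0,"wy":0,"wz":0},{"jaw":1,"x":0,"y":0.25,"z":0,"wx":0,"wy":0,"wz":0},{"jaw":1,"x":0,"y":0,"z":0,"wx":0,"wy":0,"wz":0},{"jaw":1,"x":0,"y":0,"z":0,"wx":0,"wy":0,"wz":0}]'

```text
time: 16.9
eef_pos: [644.4, 140.3, 152.5]
orientation: [0.64, 0.768, -0.001, -0.001]
force: [-2.9, -1.0, 5.8]
gripper_width: 14.3
gripper_force: 47.0
```

```bash
python3 need.py 646.7 140.4 153.1 10.1
```

```text
t 16.9 pos [644.4 140.3 152.5] j [-0.49  0.62  0.31  1.57 -0.22  0.99  0.07] F [-2.9 -1.   5.8] w 14.3 gf 47.0
tool xyz cm [-0.04  0.23 -0.06]
turn deg [-0.1 -0.   0.3]
turn deg [   0.    -0.2 -179.7]
```

>>> play_rows --rows '[{"jaw":1,"x":0,"y":0.15,"z":0,"wx":0,"wy":0,"wz":0},{"jaw":1,"x":0,"y":0.1,"z":0,"wx":0,"wy":0,"wz":0},{"jaw":1,"x":0,"y":0,"z":0,"wx":0,"wy":0,"wz":0},{"jaw":1,"x":0,"y":0,"z":0,"wx":0,"wy":0,"wz":0}]'

```text
time: 17.3
eef_pos: [646.7, 140.8, 152.4]
orientation: [0.64, 0.768, -0.001, -0.001]
force: [-2.4, -0.7, 5.8]
gripper_width: 13.9
gripper_force: 47.1
```

```bash
cat > tipchk.py <<'E'
# in side view: track the held tool's axis: red pixel row centres vs prediction of an upright tool
from rig import r
from fit import *
S=r.snapshot('side');o=r.observe()['eef_pos'];print(o.round(1))
h=cv2.cvtColor(S['frame'],cv2.COLOR_RGB2HSV)
m=((h[...,0]<6)|(h[...,0]>174))&(h[...,1]>150)&(h[...,2]>40)
for d in(-8,-30,-50,-67):
    u,v=proj(S,o+[0,0,d])[0]; vv=int(round(v)); c=[x for x in range(int(u)-8,int(u)+9) if m[vv,x]]
    print(d,vv,'pred',round(u,1),'seen',np.mean(c).round(1) if c else None,len(c))
u,v=proj(S,o+[0,0,-67])[0]; print('disc row pred',v.round(1),'width rows',[(y,int(m[y,int(u)-8:int(u)+9].sum())) for y in range(int(v)-6,int(v)+7)])
E
python3 tipchk.py
```

```text
[646.6 140.7 152.4]
-8 160 pred 314.4 seen 312.0 1
-30 165 pred 314.2 seen 311.0 1
-50 171 pred 313.9 seen 309.5 2
-67 175 pred 313.7 seen 308.5 6
disc row pred 174.9 width rows [(168, 2), (169, 2), (170, 1), (171, 2), (172, 2), (173, 3), (174, 5), (175, 6), (176, 7), (177, 6), (178, 4), (179, 0), (180, 0)]
```

```bash
cat > tipchk.py <<'E'
from fit import *
def chk(S,o):
    g=S['frame'].astype(int); m=(g[...,0]>1.8*g[...,1])&(g[...,0]>1.8*g[...,2])&(g[...,0]>20)
    for d in(-8,-20,-30,-40,-50,-60,-67,-70):
        u,v=proj(S,o+[0,0,d])[0]; vv=int(round(v)); c=[x for x in range(int(u)-12,int(u)+13) if m[vv,x]]
        print(d,vv,'pred',round(u,1),c[:1],c[-1:],round(np.mean(c)-u,1) if c else None)
S,T=pickle.load(open('h.pkl','rb'));chk(S,np.array([596.5,130.3,230.1]))
from rig import r
S=r.snapshot('side');chk(S,r.observe()['eef_pos'])
T=r.snapshot('top');cv2.imwrite('pics/n4.png',np.hstack([cv2.resize(s['frame'][v:v+100,u:u+100,::-1],None,fx=4,fy=4,interpolation=2) for s,u,v in((S,260,120),(T,190,160))]))
E
python3 tipchk.py
```

```text
-8 141 pred 297.9 [296] [299] -0.4
-20 145 pred 297.9 [295] [299] -0.9
-30 147 pred 297.8 [296] [300] 0.2
-40 150 pred 297.8 [296] [299] -0.3
-50 153 pred 297.7 [296] [298] -0.7
-60 156 pred 297.7 [295] [299] -0.7
-67 158 pred 297.6 [294] [300] -0.6
-70 158 pred 297.6 [294] [300] -0.6
-8 160 pred 314.4 [311] [313] -2.4
-20 163 pred 314.3 [311] [312] -2.8
-30 165 pred 314.2 [311] [312] -2.7
-40 168 pred 314.0 [310] [311] -3.5
-50 171 pred 313.9 [309] [311] -3.9
-60 173 pred 313.8 [308] [311] -4.3
-67 175 pred 313.7 [306] [312] -4.7
-70 176 pred 313.7 [306] [312] -4.7
```

View pics/n4.png

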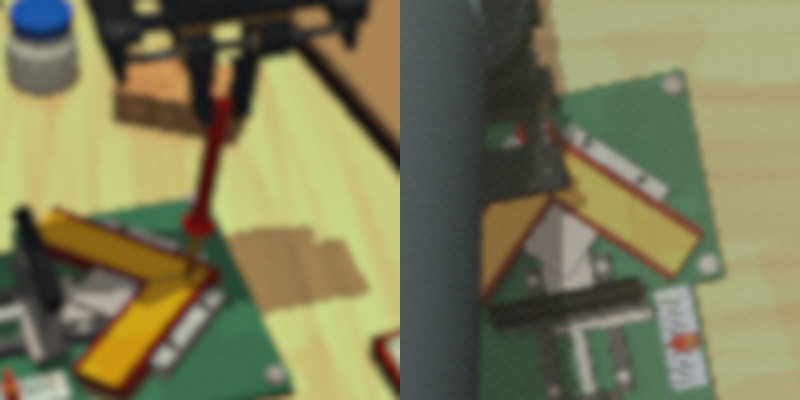

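>>> play_rows --rows '[{"jaw":1,"x":0,"y":0.15,"z":-0.01,"wx":0,"wy":0,"wz":0},{"jaw":1,"x":0,"y":0.2,"z":-0.01,"wx":0,"wy":0,"wz":0},{"jaw":1,"x":0,"y":0.2,"z":0,"wx":0,"wy":0,"wz":0},{"jaw":1,"x":0,"y":0.2,"z":0,"wx":0,"wy":0,"wz":0},{"jaw":1,"x":0,"y":0.2,"z":0,"wx":0,"wy":0,"wz":0},{"jaw":1,"x":0,"y":0.1,"z":0,"wx":0,"wy":0,"wz":0},{"jaw":1,"x":0,"y":0,"z":0,"wx":0,"wy":0,"wz":0}]'

```text
time: 18.15
eef_pos: [658.4, 142.9, 152.6]
orientation: [0.64, 0.768, 0.0, 0.0]
force: [-1.9, 0.1, 4.9]
gripper_width: 13.9
gripper_force: 46.8
```

```bash
cat > tc2.py <<'E'
from tipfit import *
E
cat > tipfit.py <<'E'
# fit the held tool's axis (disc centre + handle line) in the side view, tilt within clamp xz plane
from fit import *
from scipy.optimize import least_squares
from rig import r
P=np.array([620.6,135.4]);A=np.array([np.cos(.177),np.sin(.177)])
def tip(S,o,show=True):
    g=S['frame'].astype(int); m=(g[...,0]>1.8*g[...,1])&(g[...,0]>1.8*g[...,2])&(g[...,0]>20)
    pts=[]
    for d in range(-66,-4,4):
        u,v=proj(S,o+[0,0,d])[0];vv=int(round(v));c=[x for x in range(int(u)-14,int(u)+10) if m[vv,x]]
        if len(c)>1: pts.append((d,np.mean(c)-u+.5))
    pts=np.array(pts);k=np.polyfit(pts[:,0],pts[:,1],1)
    ppm=(proj(S,o+np.r_[A,0])[0]-proj(S,o)[0])[0]
    off=np.polyval(k,-119)/ppm
    print('ppm',ppm.round(3),'tilt deg',np.degrees(np.arctan(k[0]/ppm)).round(1),'tip off mm',off.round(1),'clamp x tcp',((o[:2]-P)@A).round(1),'tip x',((o[:2]-P)@A+off).round(1))
if __name__=='__main__':
    S,_=pickle.load(open('h.pkl','rb'));tip(S,np.array([596.5,130.3,230.1]))
    S=r.snapshot('side');ob=r.observe();print(ob['eef_pos'].round(1),ob['force'].round(1));tip(S,ob['eef_pos'])
E
python3 tipfit.py
```

```text
ppm 0.348 tilt deg 0.8 tip off mm -1.0 clamp x tcp -24.6 tip x -25.6
[658.3 142.9 152.6] [-2.4 -0.5  5.1]
ppm 0.33 tilt deg 8.1 tip off mm -19.9 clamp x tcp 38.4 tip x 18.5
```

>>> play_rows --rows '[{"jaw":1,"x":0,"y":0.15,"z":-0.02,"wx":0,"wy":0,"wz":0},{"jaw":1,"x":0,"y":0.2,"z":0,"wx":0,"wy":0,"wz":0},{"jaw":1,"x":0,"y":0.2,"z":0,"wx":0,"wy":0,"wz":0},{"jaw":1,"x":0,"y":0.1,"z":0,"wx":0,"wy":0,"wz":0},{"jaw":1,"x":0,"y":0,"z":0,"wx":0,"wy":0,"wz":0},{"jaw":1,"x":0,"y":0,"z":0,"wx":0,"wy":0,"wz":0}]'

```text
time: 18.8
eef_pos: [664.7, 144.1, 152.8]
orientation: [0.64, 0.768, 0.0, 0.0]
force: [-3.0, 0.0, 3.9]
gripper_width: 14.2
gripper_force: 46.3
```

```bash
python3 tipfit.py
```

```text
ppm 0.348 tilt deg 0.8 tip off mm -1.0 clamp x tcp -24.6 tip x -25.6
[664.6 144.1 152.8] [-3.3 -1.1  4. ]
ppm 0.33 tilt deg 7.1 tip off mm -17.4 clamp x tcp 44.9 tip x 27.5
```

>>> play_rows --rows '[{"jaw":1,"x":0,"y":0,"z":-0.5,"wx":0,"wy":0,"wz":0},{"jaw":1,"x":0,"y":0,"z":-1.5,"wx":0,"wy":0,"wz":0},{"jaw":1,"x":0,"y":0,"z":-2,"wx":0,"wy":0,"wz":0},{"jaw":1,"x":0,"y":0,"z":-2,"wx":0,"wy":0,"wz":0},{"jaw":1,"x":0,"y":0,"z":-1.7,"wx":0,"wy":0,"wz":0},{"jaw":1,"x":0,"y":0,"z":0,"wx":0,"wy":0,"wz":0}]'

```text
time: 19.45
eef_pos: [667.0, 144.4, 233.7]
orientation: [0.64, 0.768, 0.003, 0.002]
force: [1.0, -0.1, -0.6]
gripper_width: 14.2
gripper_force: 45.0
```

```bash
python3 tipfit.py; python3 need.py 532.8 -324.8 230 -81.5
```

```text
ppm 0.348 tilt deg 0.8 tip off mm -1.0 clamp x tcp -24.6 tip x -25.6
[665.9 144.3 231.7] [ 0.6  0.2 -0.5]
ppm 0.342 tilt deg 4.1 tip off mm -8.0 clamp x tcp 46.1 tip x 38.1
t 19.5 pos [665.9 144.3 231.7] j [-0.5   0.58  0.34  1.44 -0.2   1.15  0.05] F [ 0.6  0.2 -0.5] w 14.2 gf 45.0
tool xyz cm [-43.74 -21.53   0.07]
turn deg [ 0.2 -0.2 91.9]
turn deg [  0.2   0.2 -88.1]
```

>>> play_rows --rows '[{"jaw":1,"x":-2,"y":-1,"z":0,"wx":0,"wy":0,"wz":0},{"jaw":1,"x":-3,"y":-1.5,"z":0,"wx":0,"wy":0,"wz":0},{"jaw":1,"x":-3,"y":-1.5,"z":0,"wx":0,"wy":0,"wz":0},{"jaw":1,"x":-3,"y":-1.5,"z":0,"wx":0,"wy":0,"wz":0},{"jaw":1,"x":-3,"y":-1.5,"z":0,"wx":0,"wy":0,"wz":0},{"jaw":1,"x":-3,"y":-1.5,"z":0,"wx":0,"wy":0,"wz":0},{"jaw":1,"x":-3,"y":-1.5,"z":0,"wx":0,"wy":0,"wz":0},{"jaw":1,"x":-3,"y":-1.5,"z":0,"wx":0,"wy":0,"wz":0},{"jaw":1,"x":-3,"y":-1.5,"z":0,"wx":0,"wy":0,"wz":0},{"jaw":1,"x":-3,"y":-1.5,"z":0,"wx":0,"wy":0,"wz":0},{"jaw":1,"x":-3,"y":-1.5,"z":0,"wx":0,"wy":0,"wz":0},{"jaw":1,"x":-3,"y":-1.5,"z":0,"wx":0,"wy":0,"wz":0},{"jaw":1,"x":-3,"y":-1.5,"z":0,"wx":0,"wy":0,"wz":0},{"jaw":1,"x":-3,"y":-1.4,"z":0,"wx":0,"wy":0,"wz":0},{"jaw":1,"x":-2,"y":-1,"z":0,"wx":0,"wy":0,"wz":0}]'

```text
time: 21.0
eef_pos: [529.9, -320.0, 229.0]
orientation: [0.641, 0.767, -0.001, -0.0]
force: [-1.0, 0.1, -0.9]
gripper_width: 14.1
gripper_force: 45.0
```

>>> play_rows --rows '[{"jaw":1,"x":0,"y":0,"z":0,"wx":0,"wy":0,"wz":7.6},{"jaw":1,"x":0,"y":0,"z":0,"wx":0,"wy":0,"wz":7.6},{"jaw":1,"x":0,"y":0,"z":0,"wx":0,"wy":0,"wz":7.6},{"jaw":1,"x":0,"y":0,"z":0,"wx":0,"wy":0,"wz":7.6},{"jaw":1,"x":0,"y":0,"z":0,"wx":0,"wy":0,"wz":7.6},{"jaw":1,"x":0,"y":0,"z":0,"wx":0,"wy":0,"wz":7.6},{"jaw":1,"x":0,"y":0,"z":0,"wx":0,"wy":0,"wz":7.6},{"jaw":1,"x":0,"y":0,"z":0,"wx":0,"wy":0,"wz":7.6},{"jaw":1,"x":0,"y":0,"z":0,"wx":0,"wy":0,"wz":7.6},{"jaw":1,"x":0,"y":0,"z":0,"wx":0,"wy":0,"wz":7.6},{"jaw":1,"x":0,"y":0,"z":0,"wx":0,"wy":0,"wz":7.6},{"jaw":1,"x":0,"y":0,"z":0,"wx":0,"wy":0,"wz":7.6},{"jaw":1,"x":0,"y":0,"z":0,"wx":0,"wy":0,"wz":0},{"jaw":1,"x":0,"y":0,"z":0,"wx":0,"wy":0,"wz":0}]'

```text
time: 22.4
eef_pos: [531.3, -317.2, 229.2]
orientation: [0.997, 0.082, -0.0, -0.0]
force: [0.2, -0.2, -0.3]
gripper_width: 14.4
gripper_force: 45.0
```

```bash
python3 need.py 532.8 -324.8 230 -81.5; cat > red.py <<'E'
from fit import *
from rig import r
for nm in('side','top'):
    S=r.snapshot(nm);o=r.observe()['eef_pos'];g=S['frame'].astype(int)
    m=(g[...,0]>1.8*g[...,1])&(g[...,0]>1.8*g[...,2])&(g[...,0]>20)
    for d in range(-70,-4,6):
        u,v=proj(S,o+[0,0,d])[0];vv=int(round(v))
        if nm=='side':
            c=[x for x in range(int(u)-12,int(u)+12) if m[vv,x]]
            print(d,vv,round(u,1),c[:1],c[-1:],round(np.mean(c)-u,1) if c else '')
        u2=proj(S,o+[0,0,-119])[0]
    n,_,st,cc=cv2.connectedComponentsWithStats(m.astype(np.uint8));
    print(nm,'tip pred',u2.round(1),'tcp pred',proj(S,o)[0].round(1),'disc',proj(S,o+[0,0,-67])[0].round(1),[(st[i].tolist(),cc[i].round(1).tolist()) for i in range(1,n) if st[i][4]>15 and abs(cc[i]-u2).max()<60])
E
python3 red.py
```

```text
t 22.4 pos [ 531.3 -317.2  229.2] j [-0.09  0.57  0.81  1.63 -0.45  1.13 -0.57] F [ 0.2 -0.2 -0.3] w 14.4 gf 45.0
tool xyz cm [ 0.03  0.78 -0.08]
turn deg [-0.   0.1  0.9]
turn deg [-1.000e-01 -0.000e+00 -1.791e+02]
-70 286 285.3 [280] [289] -0.8
-64 284 285.3 [279] [290] -0.8
-58 283 285.3 [279] [290] -0.8
-52 281 285.2 [280] [288] -1.2
-46 279 285.2 [278] [287] -2.7
-40 278 285.2 [278] [287] -2.7
-34 276 285.2 [276] [287] -3.5
-28 274 285.2 [275] [287] -4.0
-22 273 285.2 [274] [287] -4.4
-16 271 285.2 [273] [286] -5.7
-10 269 285.2 [273] [286] -4.8
side tip pred [285.4 298.7] tcp pred [285.1 266.3] disc [285.3 285.1] [([269, 264, 22, 26, 207], [281.8, 278.2])]
top tip pred [386.4 226.4] tcp pred [398.9 221.2] disc [391.5 224.3] [([390, 220, 8, 6, 33], [393.3, 222.5]), ([316, 228, 26, 13, 69], [329.3, 234.0])]
```

```bash
python3 - <<'E'
from fit import *
from rig import r
S=r.snapshot('side');T=r.snapshot('top');pickle.dump((S,T,r.observe()),open('k.pkl','wb'))
g=S['frame'].astype(int)
print('side R/G*10 | rows 266..306, cols 272..296')
for v in range(266,308): print(v,' '.join('%3d'%g[v,u,0] for u in range(274,297)),' | ',' '.join('%2d'%min(99,(10*g[v,u,0]/max(1,g[v,u,1]))) for u in range(276,294)))
g=T['frame'].astype(int)
for v in range(214,236): print(v,' '.join('%3d'%g[v,u,0] for u in range(376,404)),' | ',' '.join('%2d'%min(99,(10*g[v,u,0]/max(1,g[v,u,1]))) for u in range(376,404)))
E
```

```text
side R/G*10 | rows 266..306, cols 272..296
266 150 150 125  80  37  26  24  32  39  41  36  31  25  24  23  24  25  29  33  41  48  56  66  |  12 11 10  9  8 10  9 10  9  9  9  9  9  9  9 10  9  9
267 141 146 127  85  43  24  24  29  35  34  31  27  24  25  32  46  57  67  80  94 104 114 127  |  12 11 11  9  9 10  9  9  9  9  9 10 10  9  9  9  9  9
268 132 140 128  94  52  27  24  28  32  33  33  34  34  42  64  91 111 127 144 157 165 171 180  |  12 11 11 10  9 10 11 12 11 12 14 13 11 10  9  9  9  9
269 127 135 131 107  70  47  47  47  46  48  49  51  55  69 103 142 167 180 192 200 204 205 207  |  13 12 11 11 11 12 15 20 23 22 23 15 11 10  9  9  9  9
270 123 130 131 119  99  89  88  83  72  67  69  70  75  89 129 174 200 208 212 214 214 214 214  |  15 13 12 11 12 13 17 27 40 38 31 16 11 10  9  9  9  9
271 119 125 128 130 131 129 127 114  93  80  80  81  82  95 134 182 208 215 214 213 213 213 213  |  18 14 12 12 12 13 16 28 47 57 37 16 11 10  9  9  9  9
272 113 121 127 136 146 150 149 131 103  84  82  83  83  94 132 178 206 215 213 213 212 212 212  |  24 15 13 12 12 12 15 27 51 63 37 
[... 9198 characters left out ...]
  |  14 14 12 10 10 10 10 10 10 10 11 11  9 10 11 11 11 10  9  8  8  8  8  9  8  8  8  8
233  75  80  52  37  33  39  33  37  36  31  31  34  34  34  31  37  40  38  39  40  46  49  51  57  55  56  58  61  |  15 15 13 10 10 10 10 10 10 10 10 10 10 10 10  9  9  9  8  8  8  8  8  8  8  8  8  8
234  80  96  62  32  36  33  31  36  39  37  37  38  37  32  34  34  36  39  44  44  48  52  52  55  56  60  58  62  |  14 14 13 11 10 10 10 10 10 10 11 10 10  9  9  8  8  9  8  8  8  8  8  8  8  8  8  8
235  72  85  61  35  30  31  35  47  58  73  81  73  56  38  31  39  39  42  44  48  50  53  51  55  59  60  63  66  |  14 14 14 10 11 11 10 12 13 14 14 14 13 10  8  8  8  8  8  8  8  8  8  8  8  8  8  9
```

```bash
python3 - <<'E'
from fit import *
Sh,_=pickle.load(open('h.pkl','rb'));Sk,_,ob=pickle.load(open('k.pkl','rb'));S0=pickle.load(open('side.pkl','rb'))
for nm,S,o in(('h',Sh,np.array([596.5,130.3,230.1])),('k',Sk,ob['eef_pos']),('0',S0,np.array([532.8,-324.8,129.7]))):
    g=S['frame'].astype(int)
    a=proj(S,o+[0,-14,-69.7])[0];t=proj(S,o+[0,0,-119.7])[0]
    u=int(round(a[0]));print(nm,o.round(1),'rim pred',a.round(1),'tip pred',t.round(1))
    print([(v,round(g[v,u-1:u+2,0].sum()/g[v,u-1:u+2,1].sum(),1)) for v in range(int(a[1])-6,int(a[1])+5)])
    print([(v,int(g[v,u-1:u+2].sum()/9)) for v in range(int(t[1])-6,int(t[1])+6)])
E
```

```text
h [596.5 130.3 230.1] rim pred [298.  161.5] tip pred [297.4 171.6]
[(155, np.float64(2.9)), (156, np.float64(3.9)), (157, np.float64(6.6)), (158, np.float64(6.5)), (159, np.float64(4.9)), (160, np.float64(2.3)), (161, np.float64(1.4)), (162, np.float64(1.2)), (163, np.float64(1.2)), (164, np.float64(1.2)), (165, np.float64(1.2))]
[(165, 91), (166, 92), (167, 92), (168, 92), (169, 89), (170, 83), (171, 75), (172, 77), (173, 83), (174, 85), (175, 85), (176, 82)]
k [ 531.4 -317.4  229.7] rim pred [285.7 290.9] tip pred [285.4 298.9]
[(284, np.float64(4.9)), (285, np.float64(5.5)), (286, np.float64(5.6)), (287, np.float64(5.9)), (288, np.float64(3.6)), (289, np.float64(2.1)), (290, np.float64(1.6)), (291, np.float64(1.5)), (292, np.float64(1.4)), (293, np.float64(1.4)), (294, np.float64(1.4))]
[(292, 57), (293, 58), (294, 63), (295, 66), (296, 75), (297, 92), (298, 107), (299, 117), (300, 119), (301, 119), (302, 117), (303, 108)]
0 [ 532.8 -324.8  129.7] rim pred [286.7 318.8] tip pred [286.3 325.3]
[(312, np.float64(4.9)), (313, np.float64(5.6)), (314, np.float64(6.2)), (315, np.float64(7.0)), (316, np.float64(7.6)), (317, np.float64(4.4)), (318, np.float64(2.1)), (319, np.float64(1.6)), (320, np.float64(1.5)), (321, np.float64(1.5)), (322, np.float64(1.5))]
[(319, 82), (320, 92), (321, 94), (322, 94), (323, 89), (324, 76), (325, 57), (326, 45), (327, 44), (328, 45), (329, 45), (330, 45)]
```

>>> play_rows --rows '[{"jaw":1,"x":0.05,"y":0.4,"z":0,"wx":0,"wy":0,"wz":0.9},{"jaw":1,"x":0,"y":0.35,"z":0,"wx":-1.4,"wy":0,"wz":0},{"jaw":1,"x":0,"y":0,"z":0,"wx":-1.4,"wy":0,"wz":0},{"jaw":1,"x":0,"y":-0.1,"z":2,"wx":0,"wy":0,"wz":0},{"jaw":1,"x":0,"y":0,"z":0,"wx":0,"wy":0,"wz":0},{"jaw":1,"x":0,"y":0,"z":0,"wx":0,"wy":0,"wz":0}]'

```text
time: 23.2
eef_pos: [533.0, -324.3, 209.9]
orientation: [0.997, 0.072, 0.001, 0.024]
force: [-0.6, 0.1, -0.3]
gripper_width: 14.0
gripper_force: 45.0
```

```bash
cat > rim.py <<'E'
from fit import *
from rig import r
S=r.snapshot('side');o=r.observe()['eef_pos'];g=S['frame'].astype(float)
a=proj(S,o+[0,-14,-69.7])[0];t=proj(S,o+[0,0,-119.7])[0];u=int(round(a[0]))
R=g[...,0]/np.maximum(g[...,1],1)
q=[g[v,u-1:u+2,0].sum()/g[v,u-1:u+2,1].sum() for v in range(int(a[1])-8,int(a[1])+6)]
print('rim pred',a.round(1),[(int(a[1])-8+i,round(x,1)) for i,x in enumerate(q)])
print('tip pred',t.round(1),[(v,int(g[v,u-1:u+2].sum()/9)) for v in range(int(t[1])-6,int(t[1])+6)])
for d in(-10,-20,-30,-67):
    w,v=proj(S,o+[0,0,d])[0];vv=int(round(v));c=[x for x in range(int(w)-4,int(w)+9) if R[vv,x]>2.2];print(d,w.round(1),c[:1],c[-1:])
v=int(t[1])-4;print('tip cols',u,[int(g[v,x].mean()) for x in range(u-6,u+7)])
E
python3 need.py 532.8 -324.8 129.7 -81.5; python3 rim.py
```

```text
t 23.2 pos [ 533.  -324.3  209.9] j [-0.11  0.59  0.82  1.67 -0.44  1.05 -0.59] F [-0.6  0.1 -0.3] w 14.0 gf 45.0
tool xyz cm [-0.03 -0.35  8.01]
turn deg [ 2.8  0.  -0.2]
turn deg [ 1.000e-01 -4.400e+00  1.798e+02]
rim pred [286.8 298.7] [(290, np.float64(4.8)), (291, np.float64(5.5)), (292, np.float64(4.8)), (293, np.float64(4.9)), (294, np.float64(5.8)), (295, np.float64(6.0)), (296, np.float64(5.6)), (297, np.float64(3.1)), (298, np.float64(1.8)), (299, np.float64(1.3)), (300, np.float64(1.3)), (301, np.float64(1.3)), (302, np.float64(1.4)), (303, np.float64(1.5))]
tip pred [286.4 306.3] [(300, 68), (301, 67), (302, 64), (303, 56), (304, 48), (305, 46), (306, 51), (307, 60), (308, 67), (309, 69), (310, 67), (311, 60)]
-10 286.3 [284] [288]
-20 286.3 [282] [288]
-30 286.3 [282] [288]
-67 286.4 [282] [290]
tip cols 287 [123, 122, 116, 96, 67, 51, 59, 82, 103, 109, 107, 104, 100]
```

>>> play_rows --rows '[{"jaw":1,"x":0,"y":-0.05,"z":1,"wx":0,"wy":0,"wz":0},{"jaw":1,"x":0,"y":-0.05,"z":1,"wx":0,"wy":0,"wz":0},{"jaw":1,"x":0,"y":-0.03,"z":0.6,"wx":0,"wy":0,"wz":0},{"jaw":1,"x":0,"y":-0.02,"z":0.5,"wx":0,"wy":0,"wz":0},{"jaw":1,"x":0,"y":-0.02,"z":0.5,"wx":0,"wy":0,"wz":0},{"jaw":1,"x":0,"y":-0.02,"z":0.4,"wx":0,"wy":0,"wz":0},{"jaw":1,"x":0,"y":0,"z":0,"wx":0,"wy":0,"wz":0}]'

```text
time: 23.95
eef_pos: [532.9, -324.6, 169.2]
orientation: [0.997, 0.072, 0.001, 0.024]
force: [1.1, 0.4, -1.2]
gripper_width: 14.1
gripper_force: 45.0
```

```bash
python3 need.py 532.8 -324.8 129.7 -81.5; python3 rim.py
```

```text
t 23.95 pos [ 532.9 -324.6  169.2] j [-0.09  0.63  0.79  1.71 -0.48  0.98 -0.56] F [ 1.1  0.4 -1.2] w 14.1 gf 45.0
tool xyz cm [-0.01 -0.17  3.94]
turn deg [ 2.8  0.  -0.2]
turn deg [ 1.000e-01 -4.400e+00  1.797e+02]
rim pred [286.7 309.1] [(301, np.float64(5.6)), (302, np.float64(5.0)), (303, np.float64(4.9)), (304, np.float64(5.2)), (305, np.float64(5.9)), (306, np.float64(5.8)), (307, np.float64(4.5)), (308, np.float64(2.6)), (309, np.float64(1.6)), (310, np.float64(1.4)), (311, np.float64(1.3)), (312, np.float64(1.5)), (313, np.float64(1.6)), (314, np.float64(1.7))]
tip pred [286.4 316.1] [(310, 56), (311, 54), (312, 49), (313, 42), (314, 40), (315, 40), (316, 42), (317, 50), (318, 58), (319, 61), (320, 64), (321, 74)]
-10 286.3 [284] [288]
-20 286.3 [284] [288]
-30 286.3 [284] [288]
-67 286.3 [282] [291]
tip cols 287 [97, 79, 61, 52, 48, 49, 49, 49, 54, 59, 64, 64, 62]
```

>>> play_rows --rows '[{"jaw":1,"x":0,"y":-0.03,"z":0.6,"wx":0,"wy":0,"wz":0},{"jaw":1,"x":0,"y":-0.03,"z":0.6,"wx":0,"wy":0,"wz":0},{"jaw":1,"x":0,"y":-0.03,"z":0.6,"wx":0,"wy":0,"wz":0},{"jaw":1,"x":0,"y":-0.03,"z":0.6,"wx":0,"wy":0,"wz":0},{"jaw":1,"x":0,"y":-0.03,"z":0.6,"wx":0,"wy":0,"wz":0},{"jaw":1,"x":0,"y":-0.02,"z":0.4,"wx":0,"wy":0,"wz":0},{"jaw":1,"x":0,"y":0,"z":0.2,"wx":0,"wy":0,"wz":0},{"jaw":1,"x":0,"y":0,"z":0,"wx":0,"wy":0,"wz":0}]'

```text
time: 24.8
eef_pos: [533.0, -324.8, 133.4]
orientation: [0.997, 0.072, 0.002, 0.024]
force: [0.5, -0.2, -0.1]
gripper_width: 14.0
gripper_force: 45.0
```

```bash
python3 need.py 532.8 -324.8 129.7 -81.5; python3 rim.py
```

```text
t 24.8 pos [ 533.  -324.8  133.4] j [-0.07  0.67  0.76  1.73 -0.52  0.92 -0.54] F [ 0.5 -0.2 -0.1] w 14.0 gf 45.0
tool xyz cm [-0.02 -0.02  0.37]
turn deg [ 2.8  0.  -0.2]
turn deg [  0.   -4.4 179.7]
rim pred [286.8 317.9] [(309, np.float64(4.6)), (310, np.float64(4.9)), (311, np.float64(5.6)), (312, np.float64(4.7)), (313, np.float64(5.0)), (314, np.float64(5.6)), (315, np.float64(5.9)), (316, np.float64(4.2)), (317, np.float64(2.3)), (318, np.float64(1.7)), (319, np.float64(1.5)), (320, np.float64(1.5)), (321, np.float64(1.5)), (322, np.float64(1.5))]
tip pred [286.5 324.5] [(318, 56), (319, 61), (320, 61), (321, 61), (322, 62), (323, 61), (324, 59), (325, 53), (326, 49), (327, 46), (328, 48), (329, 49)]
-10 286.4 [] []
-20 286.4 [285] [288]
-30 286.4 [285] [288]
-67 286.4 [282] [291]
tip cols 287 [92, 74, 65, 63, 62, 61, 61, 62, 60, 61, 64, 72, 80]
```

Very good. Go down the last 3 mm and release.

>>> play_rows --rows '[{"jaw":1,"x":0,"y":0,"z":0.15,"wx":0,"wy":0,"wz":0},{"jaw":1,"x":0,"y":0,"z":0.15,"wx":0,"wy":0,"wz":0},{"jaw":1,"x":0,"y":0,"z":0,"wx":0,"wy":0,"wz":0},{"jaw":-1,"x":0,"y":0,"z":0,"wx":0,"wy":0,"wz":0},{"jaw":-1,"x":0,"y":0,"z":0,"wx":0,"wy":0,"wz":0},{"jaw":-1,"x":0,"y":0,"z":0,"wx":1.4,"wy":0,"wz":0},{"jaw":-1,"x":0,"y":0,"z":0,"wx":1.4,"wy":0,"wz":0},{"jaw":-1,"x":0,"y":0,"z":0,"wx":0,"wy":0,"wz":0},{"jaw":-1,"x":0,"y":0,"z":0,"wx":0,"wy":0,"wz":0},{"jaw":-1,"x":0,"y":0,"z":0,"wx":0,"wy":0,"wz":0},{"jaw":-1,"x":0,"y":0,"z":0,"wx":0,"wy":0,"wz":0}]'

```text
time: 25.95
eef_pos: [533.2, -324.8, 130.7]
orientation: [0.997, 0.072, -0.0, -0.0]
force: [-0.2, -0.2, 0.3]
gripper_width: 76.0
gripper_force: 0.0
```

```bash
python3 need.py 532.8 -324.8 250 -81.5; python3 rim.py
```

```text
t 25.95 pos [ 533.2 -324.8  130.7] j [-0.02  0.69  0.73  1.7  -0.54  0.97 -0.51] F [-0.2 -0.2  0.3] w 76.0 gf 0.0
tool xyz cm [ -0.04  -0.   -11.93]
turn deg [-0.   0.  -0.2]
turn deg [  0.    0.  179.8]
rim pred [286.8 318.5] [(310, np.float64(5.2)), (311, np.float64(4.6)), (312, np.float64(4.9)), (313, np.float64(5.1)), (314, np.float64(5.0)), (315, np.float64(5.8)), (316, np.float64(5.5)), (317, np.float64(3.8)), (318, np.float64(2.2)), (319, np.float64(1.6)), (320, np.float64(1.5)), (321, np.float64(1.5)), (322, np.float64(1.5)), (323, np.float64(1.5))]
tip pred [286.5 325.1] [(319, 58), (320, 62), (321, 63), (322, 63), (323, 62), (324, 58), (325, 53), (326, 49), (327, 47), (328, 47), (329, 49), (330, 49)]
-10 286.4 [] []
-20 286.4 [] []
-30 286.4 [284] [285]
-67 286.4 [282] [291]
tip cols 287 [106, 106, 106, 101, 88, 69, 61, 60, 61, 68, 85, 97, 100]
```

>>> play_rows --rows '[{"jaw":-1,"x":0,"y":0,"z":-2,"wx":0,"wy":0,"wz":0},{"jaw":-1,"x":0,"y":0,"z":-3,"wx":0,"wy":0,"wz":0},{"jaw":-1,"x":0,"y":0,"z":-3,"wx":0,"wy":0,"wz":0},{"jaw":-1,"x":0,"y":0,"z":-3,"wx":0,"wy":0,"wz":0},{"jaw":-1,"x":0.3,"y":-3.1,"z":0,"wx":0,"wy":0,"wz":0},{"jaw":-1,"x":0.3,"y":-3.1,"z":0,"wx":0,"wy":0,"wz":0},{"jaw":-1,"x":0.3,"y":-3.1,"z":0,"wx":0,"wy":0,"wz":0},{"jaw":-1,"x":0.3,"y":-3.1,"z":0,"wx":0,"wy":0,"wz":0},{"jaw":-1,"x":0.3,"y":-3.1,"z":0,"wx":0,"wy":0,"wz":0},{"jaw":-1,"x":0.3,"y":-3.1,"z":0,"wx":0,"wy":0,"wz":0},{"jaw":-1,"x":0.3,"y":-3.1,"z":0,"wx":0,"wy":0,"wz":0},{"jaw":-1,"x":0.3,"y":-3.1,"z":0,"wx":0,"wy":0,"wz":0},{"jaw":-1,"x":0.3,"y":-3.1,"z":0,"wx":0,"wy":0,"wz":0},{"jaw":-1,"x":0.3,"y":-3.1,"z":0,"wx":0,"wy":0,"wz":0},{"jaw":-1,"x":0.3,"y":-3.1,"z":0,"wx":0,"wy":0,"wz":0},{"jaw":-1,"x":0.3,"y":-3.1,"z":0,"wx":0,"wy":0,"wz":0},{"jaw":-1,"x":0.3,"y":-3.1,"z":0,"wx":0,"wy":0,"wz":0},{"jaw":-1,"x":0.3,"y":-3.1,"z":0,"wx":0,"wy":0,"wz":0}]'

```text
time: 27.8
eef_pos: [512.0, 112.0, 240.9]
orientation: [0.997, 0.072, 0.0, -0.0]
force: [1.2, -1.3, -0.3]
gripper_width: 88.2
gripper_force: 0.0
```

>>> play_rows --rows '[{"jaw":-1,"x":0,"y":0,"z":0,"wx":0,"wy":0,"wz":-7.6},{"jaw":-1,"x":0,"y":0,"z":0,"wx":0,"wy":0,"wz":-7.6},{"jaw":-1,"x":0,"y":0,"z":0,"wx":0,"wy":0,"wz":-7.6},{"jaw":-1,"x":0,"y":0,"z":0,"wx":0,"wy":0,"wz":-7.6},{"jaw":-1,"x":0,"y":0,"z":0,"wx":0,"wy":0,"wz":-7.6},{"jaw":-1,"x":0,"y":0,"z":0,"wx":0,"wy":0,"wz":-7.6},{"jaw":-1,"x":0,"y":0,"z":0,"wx":0,"wy":0,"wz":-7.6},{"jaw":-1,"x":0,"y":0,"z":0,"wx":0,"wy":0,"wz":-7.6},{"jaw":-1,"x":0,"y":0,"z":0,"wx":0,"wy":0,"wz":-7.6},{"jaw":-1,"x":0,"y":0,"z":0,"wx":0,"wy":0,"wz":-7.6},{"jaw":-1,"x":0,"y":0,"z":0,"wx":0,"wy":0,"wz":-7.6},{"jaw":-1,"x":0,"y":0,"z":0,"wx":0,"wy":0,"wz":-7.6},{"jaw":-1,"x":0,"y":0,"z":0,"wx":0,"wy":0,"wz":0}]'

```text
time: 29.1
eef_pos: [512.2, 110.5, 240.8]
orientation: [0.646, 0.763, 0.0, -0.0]
force: [-0.2, -0.5, 0.0]
gripper_width: 88.1
gripper_force: 0.0
```

```bash
python3 need.py 510.3 115.7 60 10.1; cat > idx.py <<'E'
# red fin and black pointer in both views, clamp-frame coordinates
from fit import *
from rig import r
P=np.array([620.6,135.4]);c,s=np.cos(.177),np.sin(.177)
for nm in('side','top'):
    S=r.snapshot(nm);g=S['frame'].astype(int)
    n,_,st,cc=cv2.connectedComponentsWithStats(((g[...,0]>1.45*g[...,1])&(g[...,0]>1.5*g[...,2])&(g[...,0]>60)).astype(np.uint8))
    q=proj(S,[*(P+[-154*c+70*s,-154*s-70*c]),30])[0]
    print(nm,q.round(1),[(st[i].tolist(),cc[i].round(1).tolist()) for i in range(1,n) if abs(cc[i]-q).max()<12])
    pickle.dump(S,open('i_%s.pkl'%nm,'wb'))
E
python3 idx.py
```

```text
t 29.1 pos [512.2 110.5 240.8] j [-0.7   0.3   0.49  1.85 -0.16  1.03  0.03] F [-0.2 -0.5  0. ] w 88.1 gf 0.0
tool xyz cm [ 0.54 -0.1  18.08]
turn deg [ 0.  -0.  -0.6]
turn deg [ -0.   -0.  179.4]
side [260.3 214.7] [([261, 213, 4, 8, 22], [262.2, 216.7])]
top [259.1 247.2] [([258, 244, 5, 4, 16], [259.8, 245.3])]
```

```bash
python3 - <<'E'
from fit import *
P=np.array([620.6,135.4]);c,s=np.cos(.177),np.sin(.177)
S=pickle.load(open('i_side.pkl','rb'));T=pickle.load(open('i_top.pkl','rb'))
cl=lambda X:np.array([c*(X[0]-P[0])+s*(X[1]-P[1]),-s*(X[0]-P[0])+c*(X[1]-P[1]),X[2]])
def sub(S,b):
    g=S['frame'].astype(float)[b[1]:b[3],b[0]:b[2]];w=np.clip(g[...,0]-1.15*g[...,1],0,None);w[w<12]=0
    v,u=np.mgrid[b[1]:b[3],b[0]:b[2]];return (w*u).sum()/w.sum(),(w*v).sum()/w.sum()
uS=sub(S,(255,208,270,226));uT=sub(T,(254,240,268,251));print(uS,uT)
X=tri([(S,uS),(T,uT)]);print('tri clamp',cl(X).round(1))
for z in(20,26,32):print(z,'S',cl(ray(S,uS,z)).round(1),'T',cl(ray(T,uT,z)).round(1))
E
```

```text
(np.float64(262.1164603392939), np.float64(216.6795881789004)) (np.float64(260.28548621190123), np.float64(245.17977745524908))
tri clamp [-149.   -74.4   25. ]
20 S [-148.8  -69.5   20. ] T [-148.   -74.2   20. ]
26 S [-149.8  -75.3   26. ] T [-148.4  -74.5   26. ]
32 S [-150.8  -81.1   32. ] T [-148.9  -74.7   32. ]
```

>>> play_rows --rows '[{"jaw":-1,"x":0.5,"y":-0.1,"z":2,"wx":0,"wy":0,"wz":-0.6},{"jaw":-1,"x":0,"y":0,"z":3,"wx":0,"wy":0,"wz":0},{"jaw":-1,"x":0,"y":0,"z":3,"wx":0,"wy":0,"wz":0},{"jaw":-1,"x":0,"y":0,"z":1,"wx":0,"wy":0,"wz":0},{"jaw":-1,"x":0,"y":0,"z":0,"wx":0,"wy":0,"wz":0}]'

```text
time: 29.7
eef_pos: [509.6, 115.0, 149.8]
orientation: [0.643, 0.766, -0.001, -0.0]
force: [-0.9, -0.1, 0.1]
gripper_width: 88.0
gripper_force: 0.0
```

```bash
python3 need.py 510.3 115.7 60 10.1
```

```text
t 29.7 pos [509.6 115.  149.8] j [-0.67  0.42  0.45  1.94 -0.24  0.84  0.09] F [-0.9 -0.1  0.1] w 88.0 gf 0.0
tool xyz cm [0.07 0.1  8.98]
turn deg [-0.1  0.  -0.1]
turn deg [1.000e-01 2.000e-01 1.799e+02]
```

>>> play_rows --rows '[{"jaw":-1,"x":0.05,"y":0.1,"z":2,"wx":0,"wy":0,"wz":0},{"jaw":-1,"x":0,"y":0,"z":2,"wx":0,"wy":0,"wz":0},{"jaw":-1,"x":0,"y":0,"z":2,"wx":0,"wy":0,"wz":0},{"jaw":-1,"x":0,"y":0,"z":1.5,"wx":0,"wy":0,"wz":0},{"jaw":-1,"x":0,"y":0,"z":1.5,"wx":0,"wy":0,"wz":0},{"jaw":-1,"x":0,"y":0,"z":0,"wx":0,"wy":0,"wz":0},{"jaw":-1,"x":0,"y":0,"z":0,"wx":0,"wy":0,"wz":0}]'

```text
time: 30.4
eef_pos: [512.5, 116.2, 62.0]
orientation: [0.643, 0.766, 0.001, 0.0]
force: [-0.0, -0.2, 0.7]
gripper_width: 87.7
gripper_force: 0.0
```

```bash
python3 need.py 510.3 115.7 60 10.1
```

```text
t 30.4 pos [512.5 116.2  62. ] j [-0.6   0.56  0.38  1.99 -0.33  0.65  0.16] F [-0.  -0.2  0.7] w 87.7 gf 0.0
tool xyz cm [-0.01 -0.22  0.2 ]
turn deg [ 0.1 -0.  -0.1]
turn deg [ -0.   -0.2 179.9]
```

Close on the handle with 45 N.

>>> play_rows --rows '[{"jaw":1,"x":0,"y":-0.1,"z":0.2,"wx":0,"wy":0,"wz":0},{"jaw":1,"x":0,"y":0,"z":0,"wx":0,"wy":0,"wz":0},{"jaw":1,"x":0,"y":0,"z":0,"wx":0,"wy":0,"wz":0},{"jaw":1,"x":0,"y":0,"z":0,"wx":0,"wy":0,"wz":0},{"jaw":1,"x":0,"y":0,"z":0,"wx":0,"wy":0,"wz":0},{"jaw":1,"x":0,"y":0,"z":0,"wx":0,"wy":0,"wz":0},{"jaw":1,"x":0,"y":0,"z":0,"wx":0,"wy":0,"wz":0},{"jaw":1,"x":0,"y":0,"z":0,"wx":0,"wy":0,"wz":0},{"jaw":1,"x":0,"y":0,"z":0,"wx":0,"wy":0,"wz":0},{"jaw":1,"x":0,"y":0,"z":0,"wx":0,"wy":0,"wz":0},{"jaw":1,"x":0,"y":0,"z":0,"wx":0,"wy":0,"wz":0}]' --newtons 45

```text
time: 31.5
eef_pos: [510.4, 115.8, 58.7]
orientation: [0.642, 0.766, -0.0, 0.0]
force: [-0.1, 0.9, -0.0]
gripper_width: 2.3
gripper_force: 0.0
```

```bash
python3 need.py 510.3 115.7 60 10.1; python3 - <<'E'
from rig import r
import pickle
pickle.dump((r.snapshot('side'),r.snapshot('top'),r.observe()),open('j0.pkl','wb'))
E
```

```text
t 31.5 pos [510.4 115.8  58.7] j [-0.6   0.57  0.38  1.99 -0.33  0.64  0.17] F [-0.1  0.9 -0. ] w 2.3 gf 0.0
tool xyz cm [-0.01 -0.01 -0.13]
turn deg [-0.  0. -0.]
turn deg [  0.   0. 180.]
```

```bash
python3 - <<'E'
from rig import r
print(r.tcp_to_grasp,[a for a in dir(r) if a[0]!='_'])
E
```

```text
18.700000000000003 ['PlanningError', 'close_job', 'observe', 'regions_of', 'snapshot', 'spot_in', 'tcp_to_grasp']
```

>>> play_rows --rows '[{"jaw":1,"x":0,"y":0,"z":0.2,"wx":0,"wy":0,"wz":0},{"jaw":1,"x":0,"y":0,"z":0.2,"wx":0,"wy":0,"wz":0},{"jaw":1,"x":0,"y":0,"z":0,"wx":0,"wy":0,"wz":0}]'

```text
time: 31.9
eef_pos: [510.1, 115.7, 54.4]
orientation: [0.642, 0.766, -0.0, -0.0]
force: [0.1, -0.0, -0.3]
gripper_width: 0.2
gripper_force: 0.0
```

>>> play_rows --rows '[{"jaw":1,"x":0,"y":0,"z":0.2,"wx":0,"wy":0,"wz":0},{"jaw":1,"x":0,"y":0,"z":0,"wx":0,"wy":0,"wz":0}]'

```text
time: 32.1
eef_pos: [510.5, 115.8, 52.6]
orientation: [0.642, 0.766, -0.0, 0.0]
force: [0.1, -0.5, 0.9]
gripper_width: 0.6
gripper_force: 0.0
```

>>> play_rows --rows '[{"jaw":1,"x":0,"y":0,"z":0.2,"wx":0,"wy":0,"wz":0},{"jaw":1,"x":0,"y":0,"z":0,"wx":0,"wy":0,"wz":0}]'

```text
time: 32.3
eef_pos: [510.6, 115.8, 52.1]
orientation: [0.642, 0.766, 0.0, -0.0]
force: [-6.2, -0.0, 19.8]
gripper_width: 0.3
gripper_force: 9.2
```

>>> play_rows --rows '[{"jaw":1,"x":0,"y":0,"z":0.2,"wx":0,"wy":0,"wz":0},{"jaw":1,"x":0,"y":0,"z":0,"wx":0,"wy":0,"wz":0}]'

```text
time: 32.5
eef_pos: [510.6, 115.9, 51.8]
orientation: [0.643, 0.766, 0.001, -0.001]
force: [-12.8, -2.6, 40.8]
gripper_width: 0.5
gripper_force: 20.2
```

>>> play_rows --rows '[{"jaw":1,"x":0,"y":0,"z":0.2,"wx":0,"wy":0,"wz":0},{"jaw":1,"x":0,"y":0,"z":0,"wx":0,"wy":0,"wz":0}]'

```text
time: 32.7
eef_pos: [510.7, 116.0, 51.5]
orientation: [0.643, 0.766, 0.001, -0.001]
force: [-19.0, -2.9, 62.1]
gripper_width: 0.2
gripper_force: 31.5
```

```bash
python3 - <<'E'
from fit import *
from rig import r
S=r.snapshot('side');o=r.observe();print(o['time'],o['eef_pos'],o['force'])
g=S['frame'].astype(int).mean(2)
t=proj(S,o['eef_pos'])[0];print('tcp px',t.round(1),'bar ends',proj(S,[500.8,169,78])[0].round(1),proj(S,[519.8,62.6,78])[0].round(1),'+35',proj(S,o['eef_pos']+[0,0,35])[0].round(1))
u0=int(t[0])-18
print('    ',u0)
for v in range(int(t[1])-36,int(t[1])+16): print(v,' '.join('%3d'%g[v,u] for u in range(u0,u0+36)))
E
```

```text
32.75 [510.67812353 115.94361501  51.54693852] [-18.93189482  -4.1434846   62.95555986]
tcp px [269. 191.] bar ends [264.7 172.9] [272.7 196.7] +35 [268.7 182.3]
     250
154  32  28  27  23  21  24  25  26  32  35  29  23  21  21  19  21  25  29  28  26  24  24  24  25  28  40  70 104 124 124 115 109 102  97  87  77
155  38  30  28  25  22  22  24  27  29  29  26  21  22  24  22  24  25  30  31  28  26  26  25  25  29  34  51  70  82  80  74  67  62  58  52  49
156  61  40  30  27  23  24  24  24  23  23  24  25  25  26  27  28  30  33  34  29  26  24  27  27  25  28  35  43  47  47  44  41  41  39  37  35
157  76  45  31  29  26  25  26  26  26  26  25  27  28  29  27  27  28  31  31  29  26  24  26  26  26  27  30  31  32  31  31  32  31  30  29  28
158  76  48  34  29  29  30  29  28  27  27  29  28  28  27  26  27  27  28  26  27  24  25  25  26  27  25  27  28  27  27  25  26  27  29  29  34
159  68  49  39  32  31  31  30  28  25  28  26  27  25  26  25  25  26  24  24  24  24  24  25  25  26  25  27  27  27  28  34  41  47  54  61  72
160  56  50  44  38  32  28  28  26  27  
[... 6066 characters left out ...]
  68  62  58  55  53  57  71  82  78  64  51  49  55  66  72  70  67  62  60  62  71  79  78  68  56  57  63
202  65  69  66  62  59  59  59  57  55  54  52  50  50  52  55  68  85  91  81  67  60  61  66  71  70  60  53  54  61  70  77  77  65  54  53  61
203  52  55  54  51  49  52  57  62  63  62  57  52  54  58  62  75  99 115 109  89  74  68  69  72  68  59  51  54  59  62  66  65  58  51  54  67
204  46  48  51  54  57  56  63  69  71  71  68  62  64  69  70  79 107 132 134 111  83  72  70  72  69  59  51  48  48  48  49  49  48  51  63  83
205  46  52  65  77  80  73  69  71  75  76  74  72  72  72  73  78 103 134 143 123  91  72  72  72  69  61  51  47  46  49  49  52  55  62  80 100
```

The closed tips met the bar's top (87 mm) at a reported TCP of about 52 mm, so the real tips sit about 35 mm above the reported TCP. I'll back off, open, and go lower.

>>> play_rows --rows '[{"jaw":1,"x":0,"y":0,"z":-1,"wx":0,"wy":0,"wz":0},{"jaw":-1,"x":0,"y":0,"z":-1.5,"wx":0,"wy":0,"wz":0},{"jaw":-1,"x":0,"y":0.2,"z":0,"wx":0,"wy":0,"wz":0},{"jaw":-1,"x":0,"y":0,"z":0,"wx":0,"wy":0,"wz":0},{"jaw":-1,"x":0,"y":0,"z":0,"wx":0,"wy":0,"wz":0},{"jaw":-1,"x":0,"y":0,"z":0,"wx":0,"wy":0,"wz":0},{"jaw":-1,"x":0,"y":0,"z":0,"wx":0,"wy":0,"wz":0},{"jaw":-1,"x":0,"y":0,"z":0,"wx":0,"wy":0,"wz":0},{"jaw":-1,"x":0,"y":0,"z":0,"wx":0,"wy":0,"wz":0},{"jaw":-1,"x":0,"y":0,"z":0,"wx":0,"wy":0,"wz":0}]'

```text
time: 33.75
eef_pos: [512.4, 116.2, 71.7]
orientation: [0.642, 0.766, -0.0, -0.0]
force: [0.5, -0.1, 0.4]
gripper_width: 70.1
gripper_force: 0.0
```

```bash
python3 need.py 512.3 116.1 26 10.1
```

```text
t 33.75 pos [512.4 116.2  71.7] j [-0.61  0.55  0.39  1.98 -0.32  0.67  0.16] F [ 0.5 -0.1  0.4] w 70.1 gf 0.0
tool xyz cm [-0.01 -0.01  4.57]
turn deg [-0.  0. -0.]
turn deg [  0.   0. 180.]
```

>>> play_rows --rows '[{"jaw":-1,"x":0,"y":0,"z":0.8,"wx":0,"wy":0,"wz":0},{"jaw":-1,"x":0,"y":0,"z":0.8,"wx":0,"wy":0,"wz":0},{"jaw":-1,"x":0,"y":0,"z":0.8,"wx":0,"wy":0,"wz":0},{"jaw":-1,"x":0,"y":0,"z":0,"wx":0,"wy":0,"wz":0}]'

```text
time: 34.15
eef_pos: [511.3, 115.9, 46.3]
orientation: [0.642, 0.766, -0.001, -0.001]
force: [0.3, -0.3, 0.1]
gripper_width: 88.1
gripper_force: 0.0
```

>>> play_rows --rows '[{"jaw":-1,"x":0,"y":0,"z":0.6,"wx":0,"wy":0,"wz":0},{"jaw":-1,"x":0,"y":0,"z":0.5,"wx":0,"wy":0,"wz":0},{"jaw":-1,"x":0,"y":0,"z":0,"wx":0,"wy":0,"wz":0}]'

```text
time: 34.45
eef_pos: [511.9, 116.0, 36.1]
orientation: [0.642, 0.766, -0.0, -0.0]
force: [0.6, 1.3, -0.9]
gripper_width: 88.4
gripper_force: 0.0
```

>>> play_rows --rows '[{"jaw":-1,"x":0,"y":0,"z":0.5,"wx":0,"wy":0,"wz":0},{"jaw":-1,"x":0,"y":0,"z":0.5,"wx":0,"wy":0,"wz":0},{"jaw":-1,"x":0,"y":0,"z":0,"wx":0,"wy":0,"wz":0}]'

```text
time: 34.75
eef_pos: [511.9, 116.1, 26.1]
orientation: [0.642, 0.766, -0.0, -0.0]
force: [0.6, -0.0, 0.1]
gripper_width: 88.0
gripper_force: 0.0
```

>>> play_rows --rows '[{"jaw":1,"x":0,"y":0,"z":0,"wx":0,"wy":0,"wz":0},{"jaw":1,"x":0,"y":0,"z":0,"wx":0,"wy":0,"wz":0},{"jaw":1,"x":0,"y":0,"z":0,"wx":0,"wy":0,"wz":0},{"jaw":1,"x":0,"y":0,"z":0,"wx":0,"wy":0,"wz":0},{"jaw":1,"x":0,"y":0,"z":0,"wx":0,"wy":0,"wz":0},{"jaw":1,"x":0,"y":0,"z":0,"wx":0,"wy":0,"wz":0},{"jaw":1,"x":0,"y":0,"z":0,"wx":0,"wy":0,"wz":0},{"jaw":1,"x":0,"y":0,"z":0,"wx":0,"wy":0,"wz":0},{"jaw":1,"x":0,"y":0,"z":0,"wx":0,"wy":0,"wz":0},{"jaw":1,"x":0,"y":0,"z":0,"wx":0,"wy":0,"wz":0},{"jaw":1,"x":0,"y":0,"z":0,"wx":0,"wy":0,"wz":0}]' --newtons 45

```text
time: 35.85
eef_pos: [513.4, 116.3, 26.8]
orientation: [0.642, 0.767, 0.001, 0.001]
force: [3.9, 0.3, -4.8]
gripper_width: 16.8
gripper_force: 45.0
```

```bash
python3 need.py 488 112 26 10.1; python3 - <<'E'
from rig import r
import pickle
pickle.dump((r.snapshot('side'),r.snapshot('top'),r.observe()),open('j0.pkl','wb'))
E
```

```text
t 35.85 pos [513.4 116.3  26.8] j [-0.57  0.62  0.34  1.99 -0.37  0.58  0.19] F [ 3.9  0.3 -4.8] w 16.8 gf 45.0
tool xyz cm [ 0.02 -2.57  0.07]
turn deg [ 0.1  0.  -0. ]
turn deg [  0.   -0.2 180. ]
```

>>> play_rows --rows '[{"jaw":1,"x":0,"y":-0.2,"z":0,"wx":0,"wy":0,"wz":0},{"jaw":1,"x":0,"y":-0.2,"z":0,"wx":0,"wy":0,"wz":0},{"jaw":1,"x":0,"y":-0.2,"z":0,"wx":0,"wy":0,"wz":0},{"jaw":1,"x":0,"y":-0.2,"z":0,"wx":0,"wy":0,"wz":0},{"jaw":1,"x":0,"y":-0.2,"z":0,"wx":0,"wy":0,"wz":0},{"jaw":1,"x":0,"y":-0.2,"z":0,"wx":0,"wy":0,"wz":0},{"jaw":1,"x":0,"y":-0.2,"z":0,"wx":0,"wy":0,"wz":0},{"jaw":1,"x":0,"y":-0.2,"z":0,"wx":0,"wy":0,"wz":0},{"jaw":1,"x":0,"y":-0.2,"z":0,"wx":0,"wy":0,"wz":0},{"jaw":1,"x":0,"y":-0.2,"z":0,"wx":0,"wy":0,"wz":0},{"jaw":1,"x":0,"y":-0.2,"z":0,"wx":0,"wy":0,"wz":0},{"jaw":1,"x":0,"y":-0.2,"z":0,"wx":0,"wy":0,"wz":0},{"jaw":1,"x":0,"y":0,"z":0,"wx":0,"wy":0,"wz":0},{"jaw":1,"x":0,"y":0,"z":0,"wx":0,"wy":0,"wz":0}]'

```text
time: 37.35
eef_pos: [492.5, 112.1, 26.9]
orientation: [0.642, 0.766, 0.002, 0.003]
force: [13.1, 1.1, -16.7]
gripper_width: 16.6
gripper_force: 44.9
```

```bash
python3 need.py 488 112 26 10.1; cat > ptr.py <<'E'
from fit import *
from rig import r
P=np.array([620.6,135.4]);c,s=np.cos(.177),np.sin(.177)
W=lambda x,y,z:[P[0]+c*x-s*y,P[1]+s*x+c*y,z]
now=(r.snapshot('side'),r.snapshot('top'));old=pickle.load(open('j0.pkl','rb'))
pickle.dump(now,open('j1.pkl','wb'))
# rectify the strip round pointer/index to clamp frame at z=29 (2 px per mm)
for k,(A,nm) in enumerate(((old[0],'side shut'),(now[0],'side now'),(old[1],'top shut'),(now[1],'top now'))):
    xs=np.arange(-166,-108,2.);
    for ys,lab in(((-58,-55,-52),'pointer tip y-52..-58'),((-48,-45),'pointer y-45'),((-72,-75),'fin')):
        v=0
        for y in ys:
            uv=proj(A,np.array([W(x,y,29) for x in xs])).astype(np.float32)
            v=v+cv2.remap(A['frame'].astype(np.float32),uv[:,:1],uv[:,1:],cv2.INTER_LINEAR)[:,0]/len(ys)
        print(nm,lab,'gray',[int(q) for q in v.mean(1)] if lab!='fin' else ['%.1f'%q for q in v[:,0]/v[:,1]])
print('x',xs.astype(int).tolist())
E
python3 ptr.py
```

```text
t 37.35 pos [492.5 112.1  26.9] j [-0.58  0.6   0.34  2.05 -0.37  0.55  0.19] F [ 13.1   1.1 -16.7] w 16.6 gf 44.9
tool xyz cm [ 0.07 -0.44  0.08]
turn deg [ 0.4  0.1 -0. ]
turn deg [ 1.0e-01 -6.0e-01  1.8e+02]
side shut pointer tip y-52..-58 gray [76, 76, 76, 77, 77, 77, 77, 78, 79, 81, 82, 81, 79, 78, 77, 76, 76, 77, 80, 86, 88, 87, 78, 70, 62, 57, 54, 52, 50]
side shut pointer y-45 gray [55, 56, 57, 57, 56, 55, 53, 52, 53, 55, 57, 59, 59, 58, 57, 55, 58, 65, 83, 103, 123, 130, 126, 111, 95, 80, 73, 70, 68]
side shut fin gray ['0.9', '0.9', '0.9', '1.0', '1.0', '1.3', '1.6', '1.9', '2.1', '1.9', '1.5', '1.2', '1.0', '0.9', '0.9', '0.9', '0.9', '0.9', '0.9', '0.9', '0.9', '0.9', '1.0', '1.0', '1.0', '1.0', '1.0', '0.9', '0.9']
side now pointer tip y-52..-58 gray [75, 76, 76, 76, 76, 76, 78, 83, 90, 96, 96, 86, 75, 61, 54, 49, 48, 49, 50, 51, 50, 49, 50, 56, 64, 72, 76, 78, 78]
side now pointer y-45 gray [55, 56, 57, 56, 55, 54, 61, 76, 98, 118, 130, 128, 113, 96, 78, 71, 68, 69, 68, 66, 62, 56, 52, 50, 52, 55, 58, 59, 59]
side now fin gray ['0.9', '0.9', '0.9', '1.0', '1.0', '1.2', 
[... 690 characters left out ...]
op now pointer tip y-52..-58 gray [88, 89, 89, 90, 90, 89, 89, 89, 92, 100, 110, 115, 106, 98, 90, 84, 80, 77, 79, 82, 84, 84, 83, 82, 85, 89, 93, 93, 92]
top now pointer y-45 gray [83, 84, 84, 84, 85, 83, 84, 86, 99, 117, 137, 139, 128, 105, 86, 70, 57, 50, 47, 47, 47, 47, 46, 48, 52, 62, 73, 80, 83]
top now fin gray ['1.0', '1.0', '1.0', '1.0', '1.0', '1.2', '1.5', '1.8', '2.0', '2.0', '1.9', '1.6', '1.3', '1.1', '1.0', '1.0', '1.0', '1.0', '1.0', '1.0', '1.0', '1.0', '1.0', '1.0', '1.0', '1.0', '1.0', '1.0', '1.0']
x [-166, -164, -162, -160, -158, -156, -154, -152, -150, -148, -146, -144, -142, -140, -138, -136, -134, -132, -130, -128, -126, -124, -122, -120, -118, -116, -114, -112, -110]
```

>>> play_rows --rows '[{"jaw":1,"x":0,"y":-0.12,"z":0,"wx":0,"wy":0,"wz":0},{"jaw":1,"x":0,"y":-0.12,"z":0,"wx":0,"wy":0,"wz":0},{"jaw":1,"x":0,"y":-0.12,"z":0,"wx":0,"wy":0,"wz":0},{"jaw":1,"x":0,"y":-0.12,"z":0,"wx":0,"wy":0,"wz":0},{"jaw":1,"x":0,"y":0,"z":0,"wx":0,"wy":0,"wz":0},{"jaw":1,"x":0,"y":0,"z":0,"wx":0,"wy":0,"wz":0},{"jaw":1,"x":0,"y":0,"z":0,"wx":0,"wy":0,"wz":0},{"jaw":1,"x":0,"y":0,"z":0,"wx":0,"wy":0,"wz":0}]'

```text
time: 38.25
eef_pos: [488.3, 111.3, 26.9]
orientation: [0.642, 0.766, 0.003, 0.003]
force: [13.9, 0.7, -17.3]
gripper_width: 16.3
gripper_force: 44.9
```

```bash
python3 need.py 488 112 26 10.1; python3 ptr.py | grep -E "now|^x"
```

```text
t 38.25 pos [488.3 111.3  26.9] j [-0.59  0.59  0.34  2.06 -0.37  0.54  0.19] F [ 13.9   0.7 -17.3] w 16.3 gf 44.9
tool xyz cm [ 0.07 -0.02  0.09]
turn deg [ 0.4  0.1 -0. ]
turn deg [ 1.0e-01 -7.0e-01  1.8e+02]
side now pointer tip y-52..-58 gray [75, 76, 76, 76, 77, 81, 88, 96, 98, 95, 84, 71, 60, 52, 49, 47, 48, 48, 50, 51, 54, 60, 67, 72, 76, 78, 78, 78, 79]
side now pointer y-45 gray [55, 56, 56, 58, 66, 82, 106, 125, 137, 130, 115, 94, 80, 71, 68, 67, 67, 65, 62, 59, 55, 54, 54, 56, 57, 59, 59, 59, 59]
side now fin gray ['0.9', '0.9', '0.9', '1.0', '1.0', '1.3', '1.6', '2.0', '2.2', '1.9', '1.5', '1.2', '1.0', '1.0', '0.9', '0.9', '0.9', '0.9', '0.9', '0.9', '0.9', '0.9', '0.9', '0.9', '0.9', '1.0', '0.9', '0.9', '0.9']
top now pointer tip y-52..-58 gray [87, 88, 89, 90, 89, 91, 100, 111, 119, 114, 109, 101, 97, 91, 84, 77, 74, 75, 79, 83, 86, 86, 86, 88, 91, 92, 93, 94, 93]
top now pointer y-45 gray [83, 83, 83, 83, 83, 88, 99, 116, 130, 133, 122, 102, 84, 68, 55, 48, 46, 47, 49, 49, 48, 49, 53, 66, 77, 81, 83, 85, 83]
top now fin gray ['1.0', '1.0', '1.0', '1.0', '1.0', '1.2', '1.5', '1.8', '2.0', '2.0', '1.9', '1.6', '1.2', '1.1', '1.0', '1.0', '1.0', '1.0', '1.0', '1.0', '1.0', '1.0', '1.0', '1.0', '1.0', '1.0', '1.0', '1.0', '1.0']
x [-166, -164, -162, -160, -158, -156, -154, -152, -150, -148, -146, -144, -142, -140, -138, -136, -134, -132, -130, -128, -126, -124, -122, -120, -118, -116, -114, -112, -110]
```

>>> play_rows --rows '[{"jaw":1,"x":0,"y":0,"z":0,"wx":0,"wy":0,"wz":0},{"jaw":1,"x":0,"y":0,"z":0,"wx":0,"wy":0,"wz":0},{"jaw":1,"x":0,"y":0,"z":0,"wx":0,"wy":0,"wz":0},{"jaw":1,"x":0,"y":0,"z":0,"wx":0,"wy":0,"wz":0},{"jaw":1,"x":0,"y":0,"z":0,"wx":0,"wy":0,"wz":0},{"jaw":1,"x":0,"y":0,"z":0,"wx":0,"wy":0,"wz":0},{"jaw":1,"x":0,"y":0,"z":0,"wx":0,"wy":0,"wz":0}]'

```text
time: 39.05
eef_pos: [488.3, 111.3, 26.9]
orientation: [0.642, 0.766, 0.003, 0.003]
force: [14.4, 0.8, -18.4]
gripper_width: 16.6
gripper_force: 44.9
```

```bash
python3 - <<'E'
from rig import r
o=r.observe();print(o['eef_pos'],o['force'],o['gripper_force'])
print(r.close_job())
E
```

```text
[488.29192286 111.29511037  26.87694131] [ 14.35804717   0.80499624 -18.36611833] 44.92370702326298
the job is handed in; nothing more can be done
None
```

I handed the job in at about 39 s, and no verdict came back: I rubbed the joint from inside to outside corner, stood the burnisher back in its hole, and am still holding the jaw with the pointer within about 0.5 mm of the red index; while finding the handle I briefly pressed the shut fingers on it with about 62 N.

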